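Put the mask writer's changeover parts away

ROBOT

A 6-joint arm with a two-finger parallel gripper is mounted at the origin on the work surface. World frame = base frame: x ahead of the robot, y to its left, z up, the work surface at z = 0. Lengths are in mm, angles in rad, forces in N, time in s.
With the tool pointing down it reaches from about 350 to 875 mm from the base axis. Payload 4.2 kg.
Tool frame: the origin (TCP) lies at the very end of the fingers, on their centre line; the grasp point (between the pads) lies arm.grip_depth behind it (arm.grip_depth is the distance from the TCP to the grasp point, in mm); x points along the fingers, y is the direction in which the jaws open and shut, and the axes are right-handed (so a half turn about x gives the same grasp; the last joint's range is limited). The gripper opens to 85 mm and grips with 20 to 120 N. Pads are 22 mm wide; open, the fingers measure 114 mm over their backs; the gripper's body (76 mm by 85 mm) begins 54 mm behind the grasp point. The pads swing forward as they close: fully open they stand 13 mm farther back than shut.
Start: joints at [-0.847, 0.385, 0.008, 0, -1.194, -0.259], TCP at [280.164, -558.666, 231.312] pointing down, gripper open.
Joint ranges: [-3.14, 3.14], [-1.21, 2.06], [-1.07, 1.41], [-3.16, 2.05], [-2.99, -0.16], [-3.1, 3.1]. Speed limits (rad/s): [2.79, 2.79, 3.14, 3.14, 3.14, 3.14].

INTERFACE

Orientations are given as a unit quaternion [x, y, z, w].
In Python, from bench import arm, get_image, models gives the robot as it stands.
- The arm moves only by the tool arm_command, never from a script. Its argument "rows" is a list of rows, each an object of numbers: "dx", "dy", "dz": the shift along the tool's x, y, z in m; "wx", "wy", "wz": the turn, a rotation vector about the tool's x, y, z in degrees; "gripper": the closure, from -1 (fully open) to 1 (shut). A call has exactly 8 rows; each row is the pose to reach, as a shift and turn from the pose measured when the call began, along the tool's axes at that moment; what a row does not reach only later rows make up. A row lasts 1/10 s, in which the tool goes at most 50 mm and 8.59 degrees, less where a joint would pass 70% of its speed; a pose out of reach is approached as far as the arm can. A call with a gripper value outside its range is refused whole. The fingers move at their own pace and stop on an object; the grip force is fixed at half the most. Time passes only in rows, so rows that repeat a pose let the fingers close, or fill a call up. It gives the time, the measured TCP pose, the force and the opening at its end, in the units of the state.
- arm.read_state(): the state, without advancing time (a new reading comes with each control period).
- get_image(name): name is "scene" or "top"; returns a dict with "img" (384x512x3 uint8, red, green, blue), "K" (3x3 intrinsics, pixels), "rvec" (rotation vector, rad) and "tvec" (3), from world to camera coordinates, as OpenCV has them. Camera axes: x right, y down, z forward; pixel columns grow to the right and rows downward; lengths in mm; the calibration is good to about 2 mm. A picture is of the moment at which its call begins. There is no depth.
- arm.job_done(): hands the job in, once; it reports no verdict.
Trained networks look in the newest picture that a camera, given by its name, has taken for a name from the list of things; names that differ only in an ending like _2 or _b are one class to them, and where a whole thing is asked for, a point or a joint stands for the part that bears it (a point fixed in the world has none). Each returns a list of dicts, best first, with "conf" (0 to 1); they miss things now and then, are a little off and sometimes report something else, mostly with a low value. They report only what shows in the picture. A call takes as long as a camera call. They do not tell look-alikes from the thing itself.
- models.cut_out(camera, query): "mask" (384x512 bool, what is visible of it) and "extent" ([left, top, right, bottom] in pixels, round what is visible of it).
The state is a dict: "clock": time; "joints": joint angles; "joint_vel": joint speeds; "joint_efforts": joint torques, N m; "position": TCP position; "ee_rot": TCP orientation; "contact_force": force on the tool from outside, world axes, zero at the start; "wrist_torque": the same for the moment, N m; "gripper_width": finger opening in mm.
Only numpy, scipy, OpenCV 4.12 (cv2) and the standard library are available. Lean on these libraries where they do the work, as an engineer would, in place of code of your own. Each camera call takes 0.05 s, during which the arm holds its last target.

TASK

Put away the writer's changeover parts: each lens barrel upright in the white cup of its size, without ever letting one tip over, and the square chuck flat in the square bay and the round chuck flat in the round bay of the black case. Only when both chucks lie in the case, stand the aluminium bridge lengthwise over them, straight and centred with its feet on the grey pads at the two ends of the case. Leave the open sample box where it is.

Things in the scene. Friction and masses are not known exactly. Their poses are not given: they have to be found in the camera images.
- square_chuck: Square aluminium sample chuck, a plate 50 x 50 mm and 10 mm thick lying on the table, sides along its x and y, 60 to 130 g. On its centre stands a round steel knob 16 mm in diameter, from 10 to 36 mm above the underside, to lift it by. Origin at the centre of the underside, z up.
- round_chuck: Round aluminium sample chuck, a disc 50 mm in diameter and 10 mm thick lying on the table, 80 g. On its centre stands a round steel knob 16 mm in diameter, from 10 to 36 mm above the underside, to lift it by. Origin at the centre of the underside, z up.
- bridge: Aluminium bridge standing on the table: bar 186 mm long (its y), 26 mm wide (its x), 12 mm thick (28 to 40 mm above its underside), on two feet 28 mm high, 26 x 16 mm, centred 85 mm either side of the middle along y; open below the bar. 110 to 225 g. Origin midway between the feet at their undersides, z up. Either way round is right.
- wide_lens: Upright dark metal lens barrel (solid cylinder) 46 mm in diameter and 60 mm tall, standing on the table, with a thin brass ring near the foot, a steel ring near the top and a glass disc on top; 155 to 310 g. Origin at the centre of its underside, z up the barrel. Belongs upright in the wide cup.
- narrow_lens: Upright dark metal lens barrel (solid cylinder) 26 mm in diameter and 50 mm tall, standing on the table, with a thin brass ring near the foot, a steel ring near the top and a glass disc on top; 90 g. Origin at the centre of its underside, z up the barrel. Belongs upright in the narrow cup.
- case: Black block 84 (x) x 200 (y) x 22 mm high, fixed, turned any way. Two open bays in its top, grey floors 4 mm above the table: square, 64 x 64 mm, sides along x and y, centre y = +39 mm; round, 64 mm diameter, centre y = -39 mm. Grey pads flush on the end lands at y = +-86 mm take the bridge feet; chuck knobs then end 10 mm below its bar. Origin: centre of the underside, on the table; z up.
- wide_cup: White plastic cup, fixed to the table, open at the top: inside diameter 62 mm, outside 72 mm, wall 5 mm, 25 mm tall, floor 5 mm thick (20 mm deep). Origin at the centre of its underside on the table, z up. For the wide (46 mm) lens barrel.
- narrow_cup: White plastic cup, fixed to the table, open at the top: inside diameter 42 mm, outside 52 mm, wall 5 mm, 25 mm tall, floor 5 mm thick (20 mm deep). Origin at the centre of its underside on the table, z up. For the narrow (26 mm) lens barrel.
- sample_box: Small open sample box of clear plastic with a pale pad and dark chips inside, 62 x 62 x 13 mm, its lid folded open flat on the table along +x, centred 64 mm from the box and 8 mm high. Loose, 300 g; a bystander to be left alone. Origin at the centre of the underside of the box part, z up.
Mind the look-alikes: they are no part of the job. What is shaped like the narrow_lens but blue or red is not meant. What is shaped like the round_chuck but red is not meant.

How it is judged:
By the outcome, as a careful person would: the job done as asked, in the order asked, and still so for the second after the job is handed in, with the robot touching nothing.
It also fails if it takes over 136 s, if anything falls off the work surface, if the arm or the gripper's body presses on something with over 40 N, if the wrist force passes 120 N, or if a joint passes its speed limit or range.

## Working session

There is one attempt and no reset: what is moved stays moved. The work goes in short steps, Python scripts to look and compute and a tool call to move; the robot and the scene stay as the last step left them, time stands still between calls to the robot, and variables do not carry over. Pictures are saved under pics/ and viewed, and the job is handed in when it is done.

Besides the shell and the picture viewer there is one more tool, called after "Emit:" by a JSON object that holds its "op" and its "data". arm_command: Moves the arm, as the interface text tells. Its arguments: {"type":"object","properties":{"rows":{"type":"array"}},"required":["rows"]}

```bash
ls; mkdir -p pics
python3 - <<'E'
from bench import arm,get_image,models
import cv2,numpy as np
print(arm.read_state(), arm.grip_depth)
for n in("scene","top"):
    d=get_image(n); np.savez("pics/%s0.npz"%n,**d)
    cv2.imwrite("pics/%s0.png"%n,cv2.resize(d["img"][:,:,::-1],(800,600),interpolation=cv2.INTER_CUBIC))
    print(n,d["K"],d["rvec"],d["tvec"])
    R=cv2.Rodrigues(np.array(d["rvec"]))[0]; print(-R.T@np.array(d["tvec"]).ravel())
E
```

```text
pics
{'clock': 0.0, 'joints': array([-8.47386587e-01,  3.85546575e-01,  6.62562560e-03, -4.95410262e-04,
       -1.19398035e+00, -2.58605162e-01]), 'joint_vel': array([-0.00133717, -0.00157132,  0.00088465,  0.00015155, -0.00022419,
       -0.00017424]), 'joint_efforts': array([ 7.03067435e-04, -3.92286050e+01,  1.88396734e+01,  4.18601543e+00,
       -4.63300006e-03, -7.25170707e-06]), 'position': array([ 279.91544366, -558.16526578,  230.2280516 ]), 'ee_rot': array([-0.16206189,  0.68831869,  0.16352801,  0.687904  ]), 'contact_force': array([0.20600986, 0.42574632, 0.8323848 ]), 'wrist_torque': array([-0.01537428,  0.00522095, -0.0376881 ]), 'gripper_width': 85.39515623331567} 18.700000000000003
scene [[465.95871384   0.         262.35405223]
 [  0.         465.95871384 194.16026296]
 [  0.           0.           1.        ]] [ 2.13667177  1.51174255 -0.45284354] [-184.44286604 -401.82774116 1507.48286893]
[1166.26541593 -226.39065752 1027.89180087]
top [[434.09862521   0.         254.04688332]
 [  0.         434.09862521 196.24616023]
 [  0.           0.           1.        ]] [ 2.17187969 -2.17210441  0.15602719] [  -3.51722818  545.84799823 1195.67232622]
[ 400.77858311   27.15766357 1251.49259222]
```

View pics/scene0.png

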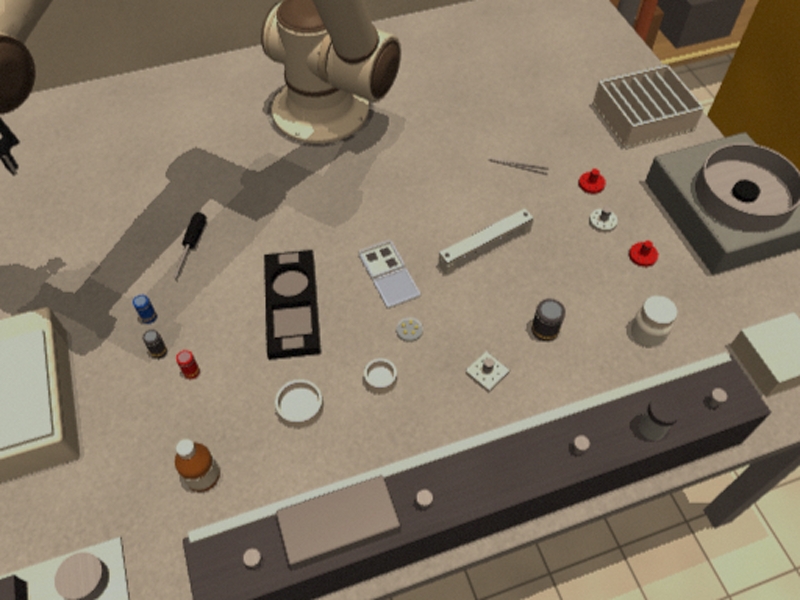

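View pics/top0.png

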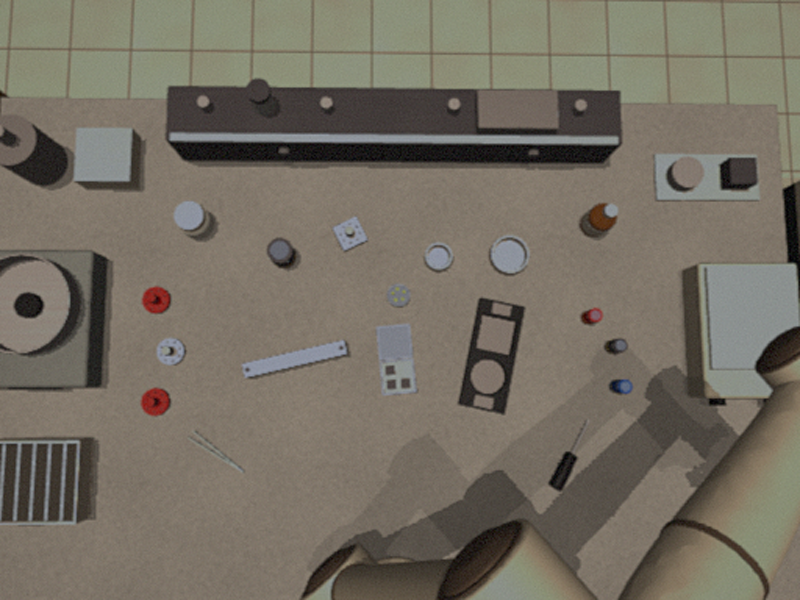

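The scene view and the top view (800x600 pixels, +x up, +y left) show everything. In the top view:
- **Parts to move:** round chuck at (170,350) between two red look-alikes, square chuck (350,233), wide lens (281,252), dark narrow lens (617,345) with a red and a blue one beside it, and bridge (295,359).
- **Targets:** wide cup (509,255), narrow cup (438,256), and case (491,356) with the square bay on the +x side.
- **Leave alone:** sample box (395,360).

I'll fit the poses to the network masks next.

```bash
cat > fit.py <<'E'
import numpy as np,cv2
from scipy.optimize import minimize
def cyl(d,z0,z1,x=0,y=0,n=40):
    a=np.linspace(0,2*np.pi,n,endpoint=False)
    c=np.c_[x+d/2*np.cos(a),y+d/2*np.sin(a)]
    return np.vstack([np.c_[c,np.full(n,z)] for z in(z0,z1)])
def box(lx,ly,z0,z1,x=0,y=0):
    return np.array([[x+sx*lx/2,y+sy*ly/2,z] for sx in(-1,1) for sy in(-1,1) for z in(z0,z1)])
M=dict(square_chuck=[box(50,50,0,10),cyl(16,10,36)],round_chuck=[cyl(50,0,10),cyl(16,10,36)],
 bridge=[box(26,186,28,40),box(26,16,0,28,0,85),box(26,16,0,28,0,-85)],wide_lens=[cyl(46,0,60)],narrow_lens=[cyl(26,0,50)],
 case=[box(84,200,0,22)],wide_cup=[cyl(72,0,25)],narrow_cup=[cyl(52,0,25)],sample_box=[box(62,62,0,13),box(62,62,0,8,64,0)])
YAW={'square_chuck','bridge','case','sample_box'}
S=4
def proj(d,P):
    return cv2.projectPoints(np.asarray(P,float),np.array(d['rvec'],float),np.array(d['tvec'],float),np.array(d['K'],float),None)[0].reshape(-1,2)
def back(d,uv,z):
    R=cv2.Rodrigues(np.array(d['rvec'],float))[0];t=np.array(d['tvec'],float).ravel();C=-R.T@t
    r=R.T@np.linalg.inv(d['K'])@np.array([uv[0],uv[1],1.]);return C+r*(z-C[2])/r[2]
def sil(name,p,d,z=0):
    c,s=np.cos(p[2]),np.sin(p[2]);R=np.array([[c,-s,0],[s,c,0],[0,0,1]])
    m=np.zeros((384*S,512*S),np.uint8)
    for P in M[name]:
        q=proj(d,P@R.T+[p[0],p[1],z]);h=cv2.convexHull(((q+.5)*S-.5).astype(np.float32))
        cv2.fillConvexPoly(m,np.round(h*16).astype(np.int32),1,shift=4)
    return m
def fit(name,d,mask,z=0):
    big=cv2.resize(mask.astype(np.uint8)*255,None,fx=S,fy=S,interpolation=cv2.INTER_LINEAR)>127
    ys,xs=np.nonzero(mask);hz=np.mean([P[:,2].mean() for P in M[name]])
    x0=back(d,(xs.mean(),ys.mean()),z+hz)[:2]
    yaws=np.arange(0,np.pi if name!='sample_box' else 2*np.pi,np.pi/12) if name in YAW else [0.]
    def f(p):
        m=sil(name,p if len(p)==3 else [*p,0],d,z)>0
        return 1-(m&big).sum()/max(1,(m|big).sum())
    b=min(yaws,key=lambda a:f([*x0,a]))
    st=np.array([*x0,b]) if name in YAW else x0
    sx=np.vstack([st]+[st+e for e in np.diag([8,8,.15])[:len(st),:len(st)]])
    r=minimize(f,st,method='Nelder-Mead',options=dict(initial_simplex=sx,xatol=.02,fatol=1e-4,maxiter=200))
    return r.x,1-r.fun
E
cat > look.py <<'E'
import sys
from bench import arm,get_image,models
from fit import *
import cv2
names=sys.argv[1].split(',') if len(sys.argv)>1 else list(M)
for cam in('top','scene'):
    d=get_image(cam)
    for n in names:
        for r in models.cut_out(cam,n)[:4]:
            p,i=fit(n,d,r['mask']); c=d['img'][r['mask']].mean(0).astype(int)
            print(cam,n,round(r['conf'],2),np.round(r['extent']).astype(int),'rgb',c,'pose',np.round(p,2),'iou',round(i,2))
E
python3 look.py
```

```text
top square_chuck 0.83 [211 139 236 161] rgb [132 136 145] pose [6.8672e+02 8.3510e+01 4.3000e-01] iou 0.93
top round_chuck 0.72 [ 90 186 113 200] rgb [124  39  34] pose [561.73 436.63] iou 0.9
top round_chuck 0.67 [ 98 217 118 234] rgb [128 130 139] pose [467.9  407.06] iou 0.83
top round_chuck 0.59 [ 91 246 108 265] rgb [125  42  36] pose [377.06 431.45] iou 0.94
top bridge 0.63 [154 221 223 243] rgb [136 141 155] pose [4.5242e+02 1.7891e+02 2.3000e-01] iou 0.88
top bridge 0.61 [274 155 291 174] rgb [127 129 134] pose [638.88 -79.57   0.9 ] iou 0.24
top wide_lens 0.61 [171 155 190 172] rgb [77 74 76] pose [645.01 206.92] iou 0.86
top narrow_lens 0.66 [389 243 406 249] rgb [56 67 91] pose [ 403.25 -408.5 ] iou 0.88
top narrow_lens 0.64 [388 217 402 225] rgb [67 64 64] pose [ 475.03 -402.69] iou 0.88
top narrow_lens 0.5 [373 198 385 205] rgb [105  59  58] pose [ 529.41 -360.31] iou 0.91
top case 0.63 [292 191 332 266] rgb [84 76 70] pose [ 457.8  -177.      1.35] iou 0.96
top wide_cup 0.57 [312 151 340 178] rgb [129 132 137] pose [ 645.84 -213.03] iou 0.94
top narrow_cup 0.63 [273 154
[... 961 characters left out ...]
9 229] rgb [67 61 54] pose [ 472.05 -404.22] iou 0.89
scene narrow_lens 0.46 [ 86 190 101 208] rgb [54 65 86] pose [ 399.85 -409.68] iou 0.96
scene narrow_lens 0.46 [114 224 128 239] rgb [120  53  45] pose [ 526.64 -361.33] iou 0.91
scene case 0.75 [337 188 361 216] rgb [78 71 64] pose [577.63 248.9    0.87] iou 0.23
scene case 0.71 [168 159 205 229] rgb [68 60 52] pose [ 455.73 -178.96    1.36] iou 0.97
scene narrow_cup 0.92 [229 230 253 251] rgb [153 149 134] pose [639.3  -81.82] iou 0.94
scene sample_box 0.92 [230 153 272 197] rgb [154 152 148] pose [ 4.8217e+02 -3.5000e-01  3.2300e+00] iou 0.92
scene sample_box 0.34 [ 93 212 106 229] rgb [67 61 54] pose [ 450.57 -392.99    3.4 ] iou 0.18
```

```bash
cat > go.py <<'E'
# go.py x y z jawdeg : prints shift in m and turn in deg in tool axes
import sys,numpy as np
from scipy.spatial.transform import Rotation as Ro
from bench import arm
s=arm.read_state();p=np.array(s['position']);R=Ro.from_quat(s['ee_rot']).as_matrix()
a0=np.degrees(np.arctan2(R[1,1],R[0,1]))
print('t',round(s['clock'],2),'p',np.round(p,1),'jaw',round(a0,1),'tilt',round(np.degrees(np.arccos(-R[2,0])),2),'w',round(s['gripper_width'],1),'F',np.round(s['contact_force'],1),'j1,j6',np.round(np.degrees(s['joints'][[0,5]]),1))
x,y,z,a=map(float,sys.argv[1:5])
d=R.T@(np.array([x,y,z])-p)/1000
print('d',np.round(d,4))
dj1=(np.degrees(np.arctan2(y,x)-s['joints'][0])+180)%360-180
for k in range(-2,3):
    t=a+180*k
    c,q=np.cos(np.radians(t)),np.sin(np.radians(t))
    T=np.array([[0,c,q],[0,q,-c],[-1,0,0]])
    w=np.degrees(Ro.from_matrix(R.T@T).as_rotvec())
    da=-w[0]
    if k in(0,1) : print('jaw',t,'w',np.round(w,2),'pred j6',round(np.degrees(s['joints'][5])-(da-dj1),1))
E
python3 go.py 473.5 -403.5 130 110
```

```text
t 1.1 p [ 280.1 -558.7  231.3] jaw 116.6 tilt 0.0 w 85.3 F [-0.1 -0.   0.3] j1,j6 [-48.6 -14.8]
d [0.1013 0.0521 0.2424]
jaw 110.0 w [6.63 0.   0.  ] pred j6 -0.1
jaw 290.0 w [-173.37   -0.      0.  ] pred j6 -180.1
```

Emit:
{"op": "arm_command", "data": {"rows": [{"dx":0.101,"dy":0.052,"dz":0.242,"wx":6.6,"gripper":-0.3},{"dx":0.101,"dy":0.052,"dz":0.242,"wx":6.6,"gripper":-0.3},{"dx":0.101,"dy":0.052,"dz":0.242,"wx":6.6,"gripper":-0.3},{"dx":0.101,"dy":0.052,"dz":0.242,"wx":6.6,"gripper":-0.3},{"dx":0.101,"dy":0.052,"dz":0.242,"wx":6.6,"gripper":-0.3},{"dx":0.101,"dy":0.052,"dz":0.242,"wx":6.6,"gripper":-0.3},{"dx":0.101,"dy":0.052,"dz":0.242,"wx":6.6,"gripper":-0.3},{"dx":0.101,"dy":0.052,"dz":0.242,"wx":6.6,"gripper":-0.3}]}}

```text
validation failed for argument at $.ro...
```

```bash
python3 go.py 473.5 -403.5 90 110
python3 - <<'E'
from bench import get_image
import cv2
for n in("scene","top"):
    d=get_image(n)
    cv2.imwrite("pics/%s1.png"%n,cv2.resize(d["img"][:,:,::-1],(800,600),interpolation=cv2.INTER_CUBIC))
E
```

```text
t 1.1 p [ 280.1 -558.7  231.3] jaw 116.6 tilt 0.0 w 85.3 F [-0.1 -0.   0.3] j1,j6 [-48.6 -14.8]
d [0.1413 0.0521 0.2424]
jaw 110.0 w [6.63 0.   0.  ] pred j6 -0.1
jaw 290.0 w [-173.37   -0.      0.  ] pred j6 -180.1
```

View pics/scene1.png

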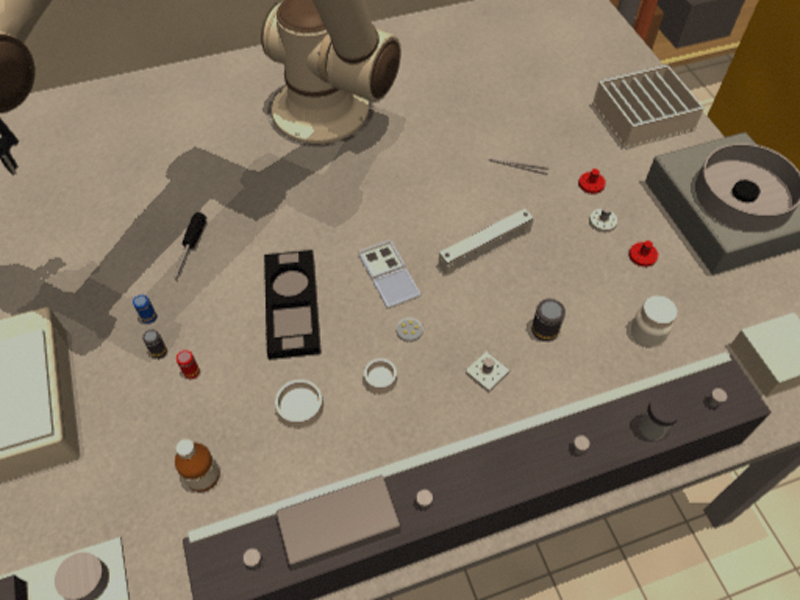

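The command was refused and nothing moved. It probably needs every key in each row, so I'll send all seven.

Emit:
{"op": "arm_command", "data": {"rows": [{"dx":0.101,"dy":0.052,"dz":0.242,"wx":6.6,"wy":0,"wz":0,"gripper":-0.3},{"dx":0.101,"dy":0.052,"dz":0.242,"wx":6.6,"wy":0,"wz":0,"gripper":-0.3},{"dx":0.101,"dy":0.052,"dz":0.242,"wx":6.6,"wy":0,"wz":0,"gripper":-0.3},{"dx":0.101,"dy":0.052,"dz":0.242,"wx":6.6,"wy":0,"wz":0,"gripper":-0.3},{"dx":0.101,"dy":0.052,"dz":0.242,"wx":6.6,"wy":0,"wz":0,"gripper":-0.3},{"dx":0.101,"dy":0.052,"dz":0.242,"wx":6.6,"wy":0,"wz":0,"gripper":-0.3},{"dx":0.101,"dy":0.052,"dz":0.242,"wx":6.6,"wy":0,"wz":0,"gripper":-0.3},{"dx":0.101,"dy":0.052,"dz":0.242,"wx":6.6,"wy":0,"wz":0,"gripper":-0.3}]}}

```text
clock: 2.0
position: [473.2, -403.9, 130.5]
ee_rot: [-0.123, 0.696, 0.123, 0.696]
contact_force: [-0.1, -0.6, 0.8]
gripper_width: 55.7
```

```bash
cat > shot.py <<'E'
import sys,cv2
from bench import get_image
# shot.py tag cam [x y z half] : whole picture or crop round a world point
from fit import proj
d=get_image(sys.argv[2]);im=d['img'][:,:,::-1]
if len(sys.argv)>3:
    u,v=proj(d,[[float(a) for a in sys.argv[3:6]]])[0];h=int(sys.argv[6])
    u0,v0=max(0,int(u)-h),max(0,int(v)-h);im=im[v0:v0+2*h,u0:u0+2*h];k=600/max(im.shape[:2]);print('origin',u0,v0,'scale',k,'pt',(u-u0)*k,(v-v0)*k)
    im=cv2.resize(im,None,fx=k,fy=k,interpolation=cv2.INTER_CUBIC)
else: im=cv2.resize(im,(800,600),interpolation=cv2.INTER_CUBIC)
cv2.imwrite('pics/%s.png'%sys.argv[1],im)
E
python3 go.py 473.5 -403.5 24 110; python3 shot.py s2 scene 473 -403 30 60
```

```text
t 2.0 p [ 473.2 -403.9  130.5] jaw 110.1 tilt 0.02 w 55.7 F [-0.1 -0.6  0.8] j1,j6 [-25.6 -44.4]
d [0.1065 0.0003 0.0004]
jaw 110.0 w [ 0.06 -0.01  0.01] pred j6 -59.1
jaw 290.0 w [-1.7994e+02 -2.0000e-02 -2.0000e-02] pred j6 -239.1
origin 39 159 scale 5.0 pt 300.2399942774945 301.33910515945587
```

View pics/s2.png

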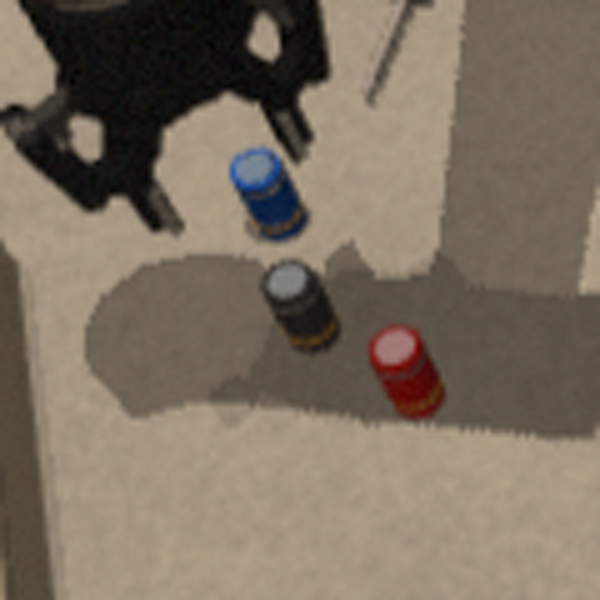

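Emit:
{"op": "arm_command", "data": {"rows": [{"dx":0.03,"dy":0,"dz":0,"wx":0,"wy":0,"wz":0,"gripper":-0.3},{"dx":0.06,"dy":0,"dz":0,"wx":0,"wy":0,"wz":0,"gripper":-0.3},{"dx":0.08,"dy":0,"dz":0,"wx":0,"wy":0,"wz":0,"gripper":-0.3},{"dx":0.095,"dy":0,"dz":0,"wx":0,"wy":0,"wz":0,"gripper":-0.3},{"dx":0.1065,"dy":0,"dz":0,"wx":0,"wy":0,"wz":0,"gripper":-0.3},{"dx":0.1065,"dy":0,"dz":0,"wx":0,"wy":0,"wz":0,"gripper":-0.3},{"dx":0.1065,"dy":0,"dz":0,"wx":0,"wy":0,"wz":0,"gripper":-0.3},{"dx":0.1065,"dy":0,"dz":0,"wx":0,"wy":0,"wz":0,"gripper":-0.3}]}}

```text
clock: 2.85
position: [473.5, -405.3, 25.8]
ee_rot: [-0.123, 0.696, 0.122, 0.697]
contact_force: [-0.5, 0.0, 0.4]
gripper_width: 55.3
```

```bash
sed -i "s/-(da-dj1)/+(da-dj1)/" go.py; python3 go.py 473.5 -403.5 24 110; python3 shot.py s3 scene 473 -403 30 40;python3 shot.py t3 top 473 -403 30 40; cd pics; python3 -c "
import cv2,numpy as np
a=cv2.imread('s3.png');b=cv2.imread('t3.png');cv2.imwrite('st3.png',cv2.resize(np.hstack([a,b]),(800,400)))"
```

```text
t 2.85 p [ 473.5 -405.3   25.8] jaw 110.0 tilt 0.19 w 55.3 F [-0.5  0.   0.4] j1,j6 [-25.7 -44.4]
d [0.0018 0.0016 0.0006]
jaw 110.0 w [-0.02  0.11  0.15] pred j6 -29.6
jaw 290.0 w [ 1.7998e+02  2.4000e-01 -1.7000e-01] pred j6 -209.6
origin 59 179 scale 7.5 pt 300.35999141624166 302.00865773918383
origin 354 182 scale 7.5 pt 305.8367981700218 300.23882862286655
```

View pics/st3.png

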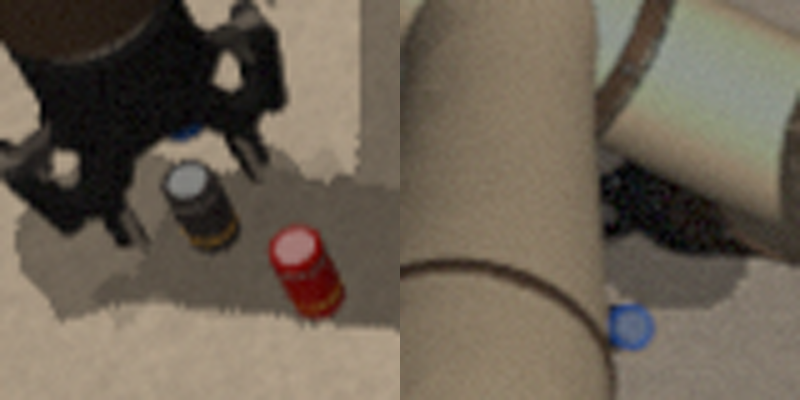

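The scene crop shows the fingertips at (135,240) and (262,175). Their midpoint (198,207) lies on the middle of the lens, so it's centred and I can close.

Emit:
{"op": "arm_command", "data": {"rows": [{"dx":0.001,"dy":0.001,"dz":0,"wx":0,"wy":0,"wz":0,"gripper":0.1},{"dx":0.001,"dy":0.001,"dz":0,"wx":0,"wy":0,"wz":0,"gripper":0.25},{"dx":0.001,"dy":0.001,"dz":0,"wx":0,"wy":0,"wz":0,"gripper":0.35},{"dx":0.001,"dy":0.001,"dz":0,"wx":0,"wy":0,"wz":0,"gripper":0.45},{"dx":0.001,"dy":0.001,"dz":0,"wx":0,"wy":0,"wz":0,"gripper":0.6},{"dx":0.001,"dy":0.001,"dz":0,"wx":0,"wy":0,"wz":0,"gripper":1},{"dx":0.001,"dy":0.001,"dz":0,"wx":0,"wy":0,"wz":0,"gripper":1},{"dx":0.001,"dy":0.001,"dz":0,"wx":0,"wy":0,"wz":0,"gripper":1}]}}

```text
clock: 3.75
position: [473.3, -404.0, 25.0]
ee_rot: [-0.124, 0.696, 0.122, 0.697]
contact_force: [-1.0, 2.3, 4.4]
gripper_width: 24.3
```

```bash
python3 go.py 640 -81.5 150 110
```

```text
t 3.75 p [ 473.3 -404.    25. ] jaw 110.0 tilt 0.19 w 24.3 F [-1.   2.3  4.4] j1,j6 [-25.6 -44.4]
d [-0.1252  0.2457  0.2673]
jaw 110.0 w [0.   0.11 0.15] pred j6 -62.8
jaw 290.0 w [-1.8e+02 -2.4e-01  1.7e-01] pred j6 117.2
```

Emit:
{"op": "arm_command", "data": {"rows": [{"dx":-0.02,"dy":0,"dz":0,"wx":0,"wy":0,"wz":0,"gripper":1},{"dx":-0.06,"dy":0,"dz":0,"wx":0,"wy":0,"wz":0,"gripper":1},{"dx":-0.1,"dy":0,"dz":0,"wx":0,"wy":0,"wz":0,"gripper":1},{"dx":-0.125,"dy":0.01,"dz":0.01,"wx":0,"wy":0,"wz":0,"gripper":1},{"dx":-0.125,"dy":0.035,"dz":0.038,"wx":0,"wy":0,"wz":0,"gripper":1},{"dx":-0.125,"dy":0.063,"dz":0.068,"wx":0,"wy":0,"wz":0,"gripper":1},{"dx":-0.125,"dy":0.091,"dz":0.099,"wx":0,"wy":0,"wz":0,"gripper":1},{"dx":-0.125,"dy":0.115,"dz":0.125,"wx":0,"wy":0,"wz":0,"gripper":1}]}}

```text
clock: 4.55
position: [551.4, -251.2, 149.0]
ee_rot: [-0.123, 0.696, 0.122, 0.697]
contact_force: [0.4, -0.2, -1.5]
gripper_width: 24.2
```

```bash
python3 go.py 640 -81.5 120 110;python3 shot.py s4 scene 560 -290 100 60
```

```text
t 4.55 p [ 551.4 -251.2  149. ] jaw 110.0 tilt 0.14 w 24.2 F [ 0.4 -0.2 -1.5] j1,j6 [ -9.2 -60.9]
d [0.029  0.1292 0.1412]
jaw 110.0 w [0.   0.09 0.11] pred j6 -62.8
jaw 290.0 w [-1.8e+02 -1.7e-01  1.4e-01] pred j6 117.2
origin 85 160 scale 5.0 pt 302.90538127213676 301.77709461520794
```

View pics/s4.png

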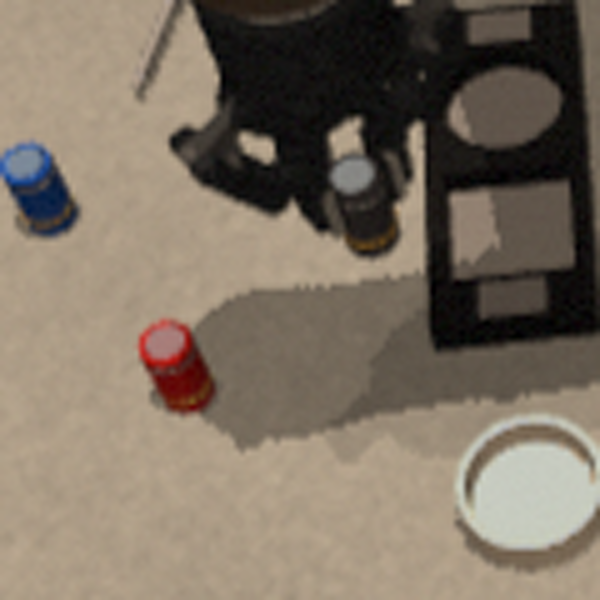

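The dark lens is held upright at (365,205). Now on to the narrow cup.

Emit:
{"op": "arm_command", "data": {"rows": [{"dx":0.0,"dy":0.025,"dz":0.027,"wx":0,"wy":0,"wz":0,"gripper":1},{"dx":0.005,"dy":0.055,"dz":0.06,"wx":0,"wy":0,"wz":0,"gripper":1},{"dx":0.01,"dy":0.085,"dz":0.093,"wx":0,"wy":0,"wz":0,"gripper":1},{"dx":0.02,"dy":0.11,"dz":0.12,"wx":0,"wy":0,"wz":0,"gripper":1},{"dx":0.029,"dy":0.1292,"dz":0.1412,"wx":0,"wy":0,"wz":0,"gripper":1},{"dx":0.029,"dy":0.1292,"dz":0.1412,"wx":0,"wy":0,"wz":0,"gripper":1},{"dx":0.029,"dy":0.1292,"dz":0.1412,"wx":0,"wy":0,"wz":0,"gripper":1},{"dx":0.029,"dy":0.1292,"dz":0.1412,"wx":0,"wy":0,"wz":0,"gripper":1}]}}

```text
clock: 5.4
position: [641.3, -78.5, 120.0]
ee_rot: [-0.124, 0.695, 0.123, 0.697]
contact_force: [-0.1, -0.8, -0.5]
gripper_width: 24.5
```

```bash
python3 go.py 640 -81.5 32 110;python3 shot.py s5 scene 640 -81 80 50; python3 shot.py t5 top 640 -81 80 50;cd pics; python3 -c "
import cv2,numpy as np
a=cv2.imread('s5.png');b=cv2.imread('t5.png');cv2.imwrite('st5.png',cv2.resize(np.hstack([a,b]),(800,400)))"
```

```text
t 5.4 p [641.3 -78.5 120. ] jaw 110.2 tilt 0.19 w 24.5 F [-0.1 -0.8 -0.5] j1,j6 [  7.4 -77.2]
d [ 0.088  -0.0022 -0.0025]
jaw 110.0 w [0.18 0.16 0.1 ] pred j6 -62.8
jaw 290.0 w [-1.7981e+02 -1.6000e-01  2.4000e-01] pred j6 117.2
origin 192 177 scale 6.0 pt 304.3980940402722 300.3600884398633
origin 232 110 scale 6.0 pt 303.41347684994435 301.4784970154726
```

View pics/st5.png

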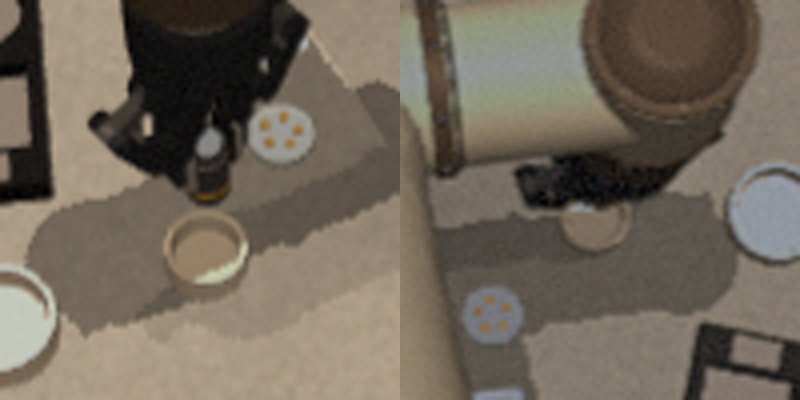

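Emit:
{"op": "arm_command", "data": {"rows": [{"dx":0.01,"dy":-0.0022,"dz":-0.0025,"wx":0.2,"wy":0,"wz":0,"gripper":1},{"dx":0.03,"dy":-0.0022,"dz":-0.0025,"wx":0.2,"wy":0,"wz":0,"gripper":1},{"dx":0.045,"dy":-0.0022,"dz":-0.0025,"wx":0.2,"wy":0,"wz":0,"gripper":1},{"dx":0.06,"dy":-0.0022,"dz":-0.0025,"wx":0.2,"wy":0,"wz":0,"gripper":1},{"dx":0.07,"dy":-0.0022,"dz":-0.0025,"wx":0.2,"wy":0,"wz":0,"gripper":1},{"dx":0.08,"dy":-0.0022,"dz":-0.0025,"wx":0.2,"wy":0,"wz":0,"gripper":1},{"dx":0.087,"dy":-0.0022,"dz":-0.0025,"wx":0.2,"wy":0,"wz":0,"gripper":1},{"dx":0.0875,"dy":-0.0022,"dz":-0.0025,"wx":0.2,"wy":0,"wz":0,"gripper":1}]}}

```text
clock: 6.3
position: [639.5, -82.0, 32.0]
ee_rot: [-0.123, 0.696, 0.122, 0.697]
contact_force: [-0.7, -0.2, -1.1]
gripper_width: 24.1
```

```bash
python3 go.py 640 -81.5 30.5 110;python3 shot.py s6 scene 640 -81 40 40
```

```text
t 6.3 p [639.5 -82.   32. ] jaw 109.9 tilt 0.14 w 24.1 F [-0.7 -0.2 -1.1] j1,j6 [  7.1 -77.2]
d [0.0015 0.0003 0.0006]
jaw 110.0 w [-0.07  0.11  0.08] pred j6 -62.8
jaw 290.0 w [ 1.7993e+02  1.3000e-01 -1.8000e-01] pred j6 -242.8
origin 203 195 scale 7.5 pt 301.4669115303587 302.60362260440206
```

View pics/s6.png

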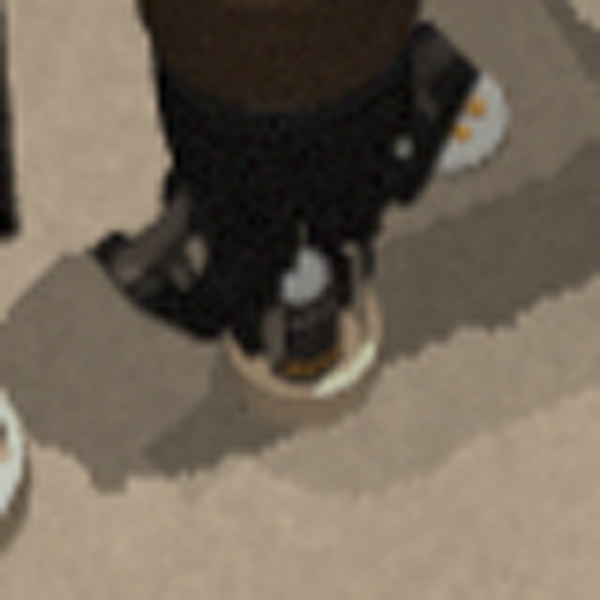

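The lens sits centred inside the cup at (305,320). I'll lower it the last 2 mm, then open a little, then fully, and rise.

Emit:
{"op": "arm_command", "data": {"rows": [{"dx":0.001,"dy":0,"dz":0,"wx":0,"wy":0,"wz":0,"gripper":1},{"dx":0.0022,"dy":0,"dz":0,"wx":0,"wy":0,"wz":0,"gripper":1},{"dx":0.0022,"dy":0,"dz":0,"wx":0,"wy":0,"wz":0,"gripper":0.36},{"dx":0.0022,"dy":0,"dz":0,"wx":0,"wy":0,"wz":0,"gripper":0.3},{"dx":0.0022,"dy":0,"dz":0,"wx":0,"wy":0,"wz":0,"gripper":0.2},{"dx":0.0022,"dy":0,"dz":0,"wx":0,"wy":0,"wz":0,"gripper":0.1},{"dx":0.0022,"dy":0,"dz":0,"wx":0,"wy":0,"wz":0,"gripper":0.0},{"dx":0.0022,"dy":0,"dz":0,"wx":0,"wy":0,"wz":0,"gripper":0.0}]}}

```text
clock: 7.15
position: [640.1, -81.9, 30.5]
ee_rot: [-0.123, 0.695, 0.122, 0.698]
contact_force: [0.1, -0.3, -0.7]
gripper_width: 42.7
```

```bash
python3 go.py 643.1 206.2 150 90
```

```text
t 7.15 p [640.1 -81.9  30.5] jaw 109.9 tilt 0.21 w 42.7 F [ 0.1 -0.3 -0.7] j1,j6 [  7.1 -77.2]
d [-0.1197  0.2695  0.1015]
jaw 90.0 w [19.95  0.2   0.08] pred j6 -107.8
jaw 270.0 w [-1.6005e+02 -1.1000e-01  2.8000e-01] pred j6 72.2
```

Emit:
{"op": "arm_command", "data": {"rows": [{"dx":-0.02,"dy":0,"dz":0,"wx":0,"wy":0,"wz":0,"gripper":0},{"dx":-0.06,"dy":0,"dz":0,"wx":0,"wy":0,"wz":0,"gripper":0},{"dx":-0.1,"dy":0,"dz":0,"wx":0,"wy":0,"wz":0,"gripper":-0.8},{"dx":-0.12,"dy":0.04,"dz":0.015,"wx":0,"wy":0,"wz":0,"gripper":-0.8},{"dx":-0.12,"dy":0.085,"dz":0.032,"wx":0,"wy":0,"wz":0,"gripper":-0.8},{"dx":-0.12,"dy":0.13,"dz":0.049,"wx":0,"wy":0,"wz":0,"gripper":-0.8},{"dx":-0.12,"dy":0.175,"dz":0.066,"wx":0,"wy":0,"wz":0,"gripper":-0.8},{"dx":-0.12,"dy":0.22,"dz":0.083,"wx":0,"wy":0,"wz":0,"gripper":-0.8}]}}

```text
clock: 7.95
position: [642.3, 155.1, 150.6]
ee_rot: [-0.123, 0.695, 0.122, 0.698]
contact_force: [0.9, 0.2, 0.2]
gripper_width: 77.1
```

```bash
python3 go.py 643.1 206.2 100 110;python3 shot.py s7 scene 640 -81 40 60;python3 look.py narrow_lens,wide_lens
```

```text
t 7.95 p [642.3 155.1 150.6] jaw 109.9 tilt 0.23 w 77.1 F [0.9 0.2 0.2] j1,j6 [ 27.6 -97.8]
d [0.0506 0.0479 0.018 ]
jaw 110.0 w [-0.06  0.2   0.11] pred j6 -87.9
jaw 290.0 w [ 1.7994e+02  1.7000e-01 -3.2000e-01] pred j6 -267.9
origin 183 175 scale 5.0 pt 300.9779410202391 301.7357484029347
top narrow_lens 0.67 [390 244 408 248] rgb [63 73 96] pose [ 402.61 -407.8 ] iou 0.93
top narrow_lens 0.63 [373 195 386 209] rgb [108  59  59] pose [ 529.38 -359.46] iou 0.77
top narrow_lens 0.56 [237 207 267 253] rgb [130 132 136] pose [494.1  -16.05] iou 0.09
top narrow_lens 0.4 [313 153 340 180] rgb [134 137 142] pose [ 656.93 -220.52] iou 0.22
top wide_lens 0.48 [172 158 189 172] rgb [70 67 69] pose [633.94 200.3 ] iou 0.58
top wide_lens 0.25 [270 153 290 174] rgb [125 124 123] pose [637.76 -78.92] iou 0.57
scene narrow_lens 0.76 [ 86 190 103 207] rgb [64 75 96] pose [ 400.18 -410.45] iou 0.93
scene narrow_lens 0.64 [112 226 129 241] rgb [127  59  50] pose [ 526.67 -361.3 ] iou 0.91
scene narrow_lens 0.59 [238 231 248 244] rgb [82 76 68] pose [637.52 -81.05] iou 0.85
```

View pics/s7.png

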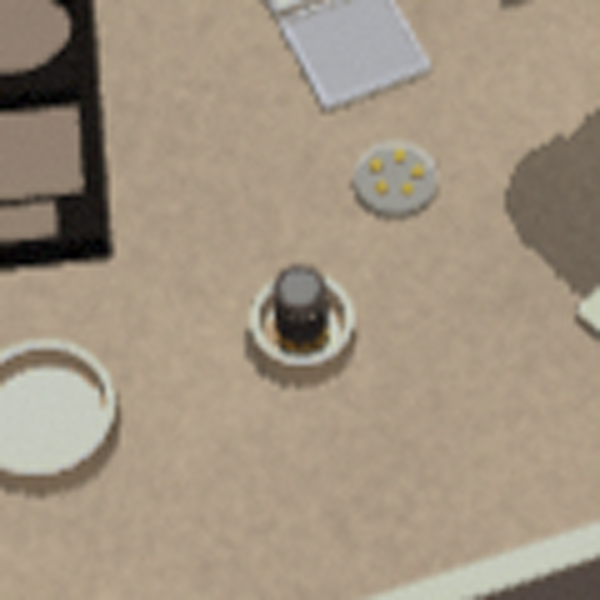

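The narrow lens stands upright in its cup at (300,310). Next is the wide lens.

Emit:
{"op": "arm_command", "data": {"rows": [{"dx":0.01,"dy":0.02,"dz":0.008,"wx":0,"wy":0,"wz":0,"gripper":-0.8},{"dx":0.03,"dy":0.04,"dz":0.015,"wx":0,"wy":0,"wz":0,"gripper":-0.8},{"dx":0.0506,"dy":0.048,"dz":0.018,"wx":0,"wy":0,"wz":0,"gripper":-0.8},{"dx":0.0506,"dy":0.048,"dz":0.018,"wx":0,"wy":0,"wz":0,"gripper":-0.8},{"dx":0.0506,"dy":0.048,"dz":0.018,"wx":0,"wy":0,"wz":0,"gripper":-0.8},{"dx":0.0506,"dy":0.048,"dz":0.018,"wx":0,"wy":0,"wz":0,"gripper":-0.8},{"dx":0.0506,"dy":0.048,"dz":0.018,"wx":0,"wy":0,"wz":0,"gripper":-0.8},{"dx":0.0506,"dy":0.048,"dz":0.018,"wx":0,"wy":0,"wz":0,"gripper":-0.8}]}}

```text
clock: 9.1
position: [643.8, 202.9, 100.7]
ee_rot: [-0.122, 0.695, 0.121, 0.698]
contact_force: [0.2, -0.4, 0.8]
gripper_width: 77.3
```

```bash
python3 go.py 643.1 206.2 29 110;python3 shot.py s8 scene 640 206 60 40
```

```text
t 9.1 p [643.8 202.9 100.7] jaw 109.8 tilt 0.27 w 77.3 F [ 0.2 -0.4  0.8] j1,j6 [  31.3 -101.5]
d [0.0717 0.0034 0.0002]
jaw 110.0 w [-0.17  0.25  0.1 ] pred j6 -87.9
jaw 290.0 w [ 1.7983e+02  1.6000e-01 -3.9000e-01] pred j6 -267.9
origin 312 157 scale 7.5 pt 302.4520609067139 307.15868772063175
```

View pics/s8.png

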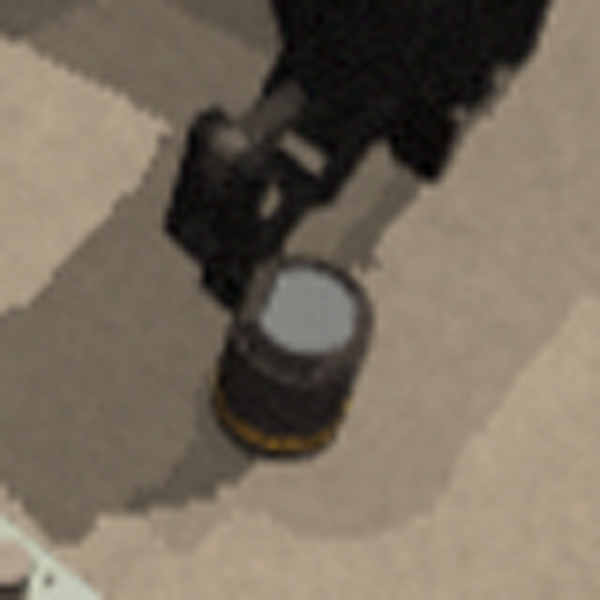

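Emit:
{"op": "arm_command", "data": {"rows": [{"dx":0.0,"dy":0.0034,"dz":0,"wx":0,"wy":0,"wz":0,"gripper":-0.8},{"dx":0.015,"dy":0.0034,"dz":0,"wx":0,"wy":0,"wz":0,"gripper":-0.8},{"dx":0.035,"dy":0.0034,"dz":0,"wx":0,"wy":0,"wz":0,"gripper":-0.8},{"dx":0.055,"dy":0.0034,"dz":0,"wx":0,"wy":0,"wz":0,"gripper":-0.8},{"dx":0.067,"dy":0.0034,"dz":0,"wx":0,"wy":0,"wz":0,"gripper":-0.8},{"dx":0.0717,"dy":0.0034,"dz":0,"wx":0,"wy":0,"wz":0,"gripper":-0.8},{"dx":0.0717,"dy":0.0034,"dz":0,"wx":0,"wy":0,"wz":0,"gripper":-0.8},{"dx":0.0717,"dy":0.0034,"dz":0,"wx":0,"wy":0,"wz":0,"gripper":-0.8}]}}

```text
clock: 9.95
position: [643.4, 206.4, 29.5]
ee_rot: [-0.122, 0.694, 0.122, 0.699]
contact_force: [-0.3, -0.5, -0.1]
gripper_width: 77.2
```

```bash
python3 go.py 643.1 206.2 29 110;python3 shot.py s9 scene 640 206 60 40
```

```text
t 9.95 p [643.4 206.4  29.5] jaw 109.9 tilt 0.33 w 77.2 F [-0.3 -0.5 -0.1] j1,j6 [  31.5 -101.8]
d [ 0.0005 -0.0001 -0.0004]
jaw 110.0 w [-0.15  0.31  0.11] pred j6 -87.9
jaw 290.0 w [ 1.7985e+02  1.7000e-01 -4.9000e-01] pred j6 -267.9
origin 312 157 scale 7.5 pt 302.4520609067139 307.15868772063175
```

View pics/s9.png

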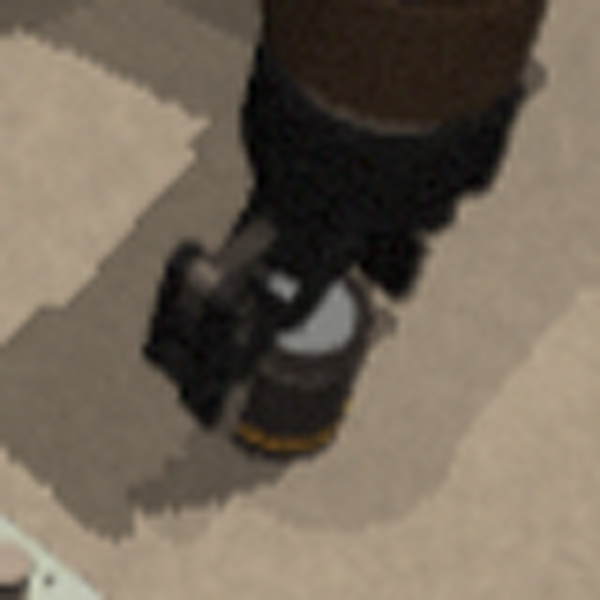

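The fingers straddle the barrel, so I'll close gently.

Emit:
{"op": "arm_command", "data": {"rows": [{"dx":0,"dy":0,"dz":0,"wx":0,"wy":0,"wz":0,"gripper":-0.5},{"dx":0,"dy":0,"dz":0,"wx":0,"wy":0,"wz":0,"gripper":-0.35},{"dx":0,"dy":0,"dz":0,"wx":0,"wy":0,"wz":0,"gripper":-0.25},{"dx":0,"dy":0,"dz":0,"wx":0,"wy":0,"wz":0,"gripper":-0.15},{"dx":0,"dy":0,"dz":0,"wx":0,"wy":0,"wz":0,"gripper":-0.05},{"dx":0,"dy":0,"dz":0,"wx":0,"wy":0,"wz":0,"gripper":0.1},{"dx":0,"dy":0,"dz":0,"wx":0,"wy":0,"wz":0,"gripper":1},{"dx":0,"dy":0,"dz":0,"wx":0,"wy":0,"wz":0,"gripper":1}]}}

```text
clock: 10.8
position: [643.7, 206.7, 30.3]
ee_rot: [-0.122, 0.694, 0.122, 0.699]
contact_force: [-1.2, 0.1, 3.5]
gripper_width: 44.2
```

```bash
python3 go.py 644 -213 170 110
```

```text
t 10.8 p [643.7 206.7  30.3] jaw 109.9 tilt 0.39 w 44.2 F [-1.2  0.1  3.5] j1,j6 [  31.5 -101.8]
d [-0.1399 -0.395  -0.1414]
jaw 110.0 w [-0.14  0.38  0.1 ] pred j6 -51.9
jaw 290.0 w [ 1.7986e+02  1.5000e-01 -6.0000e-01] pred j6 -231.9
```

Emit:
{"op": "arm_command", "data": {"rows": [{"dx":-0.015,"dy":0,"dz":0,"wx":0,"wy":0,"wz":0,"gripper":1},{"dx":-0.05,"dy":0,"dz":0,"wx":0,"wy":0,"wz":0,"gripper":1},{"dx":-0.09,"dy":0,"dz":0,"wx":0,"wy":0,"wz":0,"gripper":1},{"dx":-0.12,"dy":-0.02,"dz":-0.007,"wx":0,"wy":0,"wz":0,"gripper":1},{"dx":-0.12,"dy":-0.05,"dz":-0.018,"wx":0,"wy":0,"wz":0,"gripper":1},{"dx":-0.12,"dy":-0.09,"dz":-0.032,"wx":0,"wy":0,"wz":0,"gripper":1},{"dx":-0.12,"dy":-0.13,"dz":-0.047,"wx":0,"wy":0,"wz":0,"gripper":1},{"dx":-0.12,"dy":-0.17,"dz":-0.061,"wx":0,"wy":0,"wz":0,"gripper":1}]}}

```text
clock: 11.6
position: [642.4, 24.5, 150.2]
ee_rot: [-0.122, 0.694, 0.122, 0.699]
contact_force: [0.9, -0.1, -2.4]
gripper_width: 44.7
```

```bash
python3 go.py 644 -213.5 150 110
```

```text
t 11.6 p [642.4  24.5 150.2] jaw 109.9 tilt 0.33 w 44.7 F [ 0.9 -0.1 -2.4] j1,j6 [ 16.6 -86.7]
d [-0.     -0.2243 -0.0794]
jaw 110.0 w [-0.12  0.33  0.07] pred j6 -51.7
jaw 290.0 w [ 1.7988e+02  1.0000e-01 -5.1000e-01] pred j6 -231.7
```

Emit:
{"op": "arm_command", "data": {"rows": [{"dx":0,"dy":-0.04,"dz":-0.014,"wx":0,"wy":0,"wz":0,"gripper":1},{"dx":0,"dy":-0.085,"dz":-0.03,"wx":0,"wy":0,"wz":0,"gripper":1},{"dx":0,"dy":-0.13,"dz":-0.046,"wx":0,"wy":0,"wz":0,"gripper":1},{"dx":0,"dy":-0.17,"dz":-0.06,"wx":0,"wy":0,"wz":0,"gripper":1},{"dx":0.005,"dy":-0.205,"dz":-0.073,"wx":0,"wy":0,"wz":0,"gripper":1},{"dx":0.02,"dy":-0.2245,"dz":-0.0794,"wx":0,"wy":0,"wz":0,"gripper":1},{"dx":0.03,"dy":-0.2245,"dz":-0.0794,"wx":0,"wy":0,"wz":0,"gripper":1},{"dx":0.03,"dy":-0.2245,"dz":-0.0794,"wx":0,"wy":0,"wz":0,"gripper":1}]}}

```text
clock: 12.4
position: [642.2, -213.7, 117.3]
ee_rot: [-0.121, 0.696, 0.122, 0.697]
contact_force: [-0.1, -0.7, -3.4]
gripper_width: 44.7
```

```bash
python3 go.py 644 -213.5 37 110; python3 shot.py s10 scene 644 -213 60 50; python3 look.py wide_cup
```

```text
t 12.4 p [ 642.2 -213.7  117.3] jaw 109.8 tilt 0.14 w 44.7 F [-0.1 -0.7 -3.4] j1,j6 [ -4.8 -65.3]
d [ 0.0803 -0.0006  0.0016]
jaw 110.0 w [-0.23  0.06 -0.13] pred j6 -51.6
jaw 290.0 w [ 1.7977e+02 -2.0000e-01 -1.0000e-01] pred j6 -231.6
origin 139 199 scale 6.0 pt 302.1385156585861 301.1106853039463
top wide_cup 0.66 [312 161 336 180] rgb [111  98  84] pose [ 640.66 -209.56] iou 0.44
scene wide_cup 0.63 [175 248 206 275] rgb [139 122 100] pose [ 642.82 -214.21] iou 0.82
```

View pics/s10.png

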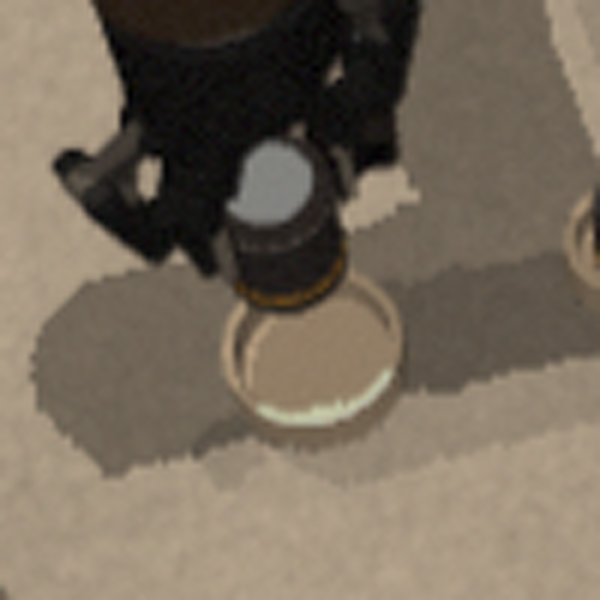

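Held upright over the cup. At grasp the TCP was at 30, so it should end at 35.5 in the cup.

Emit:
{"op": "arm_command", "data": {"rows": [{"dx":0.01,"dy":-0.0005,"dz":0.0016,"wx":0,"wy":0,"wz":0,"gripper":1},{"dx":0.03,"dy":-0.0005,"dz":0.0016,"wx":0,"wy":0,"wz":0,"gripper":1},{"dx":0.045,"dy":-0.0005,"dz":0.0016,"wx":0,"wy":0,"wz":0,"gripper":1},{"dx":0.055,"dy":-0.0005,"dz":0.0016,"wx":0,"wy":0,"wz":0,"gripper":1},{"dx":0.065,"dy":-0.0005,"dz":0.0016,"wx":0,"wy":0,"wz":0,"gripper":1},{"dx":0.075,"dy":-0.0005,"dz":0.0016,"wx":0,"wy":0,"wz":0,"gripper":1},{"dx":0.08,"dy":-0.0005,"dz":0.0016,"wx":0,"wy":0,"wz":0,"gripper":1},{"dx":0.08,"dy":-0.0005,"dz":0.0016,"wx":0,"wy":0,"wz":0,"gripper":1}]}}

```text
clock: 13.45
position: [646.7, -212.5, 40.0]
ee_rot: [-0.123, 0.694, 0.122, 0.698]
contact_force: [-0.3, -0.3, -2.7]
gripper_width: 44.6
```

```bash
python3 go.py 644 -213.5 35.3 110; python3 shot.py s11 scene 644 -213 60 50
```

```text
t 13.45 p [ 646.7 -212.5   40. ] jaw 110.0 tilt 0.33 w 44.6 F [-0.3 -0.3 -2.7] j1,j6 [ -4.6 -65.3]
d [ 0.0047 -0.0001 -0.0029]
jaw 110.0 w [-0.04  0.32  0.07] pred j6 -51.6
jaw 290.0 w [ 1.7996e+02  1.1000e-01 -5.1000e-01] pred j6 -231.6
origin 139 199 scale 6.0 pt 302.1385156585861 301.1106853039463
```

View pics/s11.png

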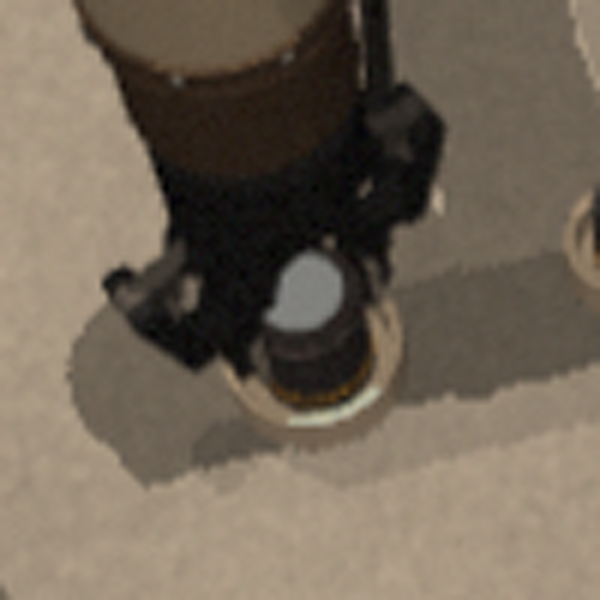

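Emit:
{"op": "arm_command", "data": {"rows": [{"dx":0.0,"dy":0,"dz":-0.002,"wx":0,"wy":0,"wz":0,"gripper":1},{"dx":0.001,"dy":0,"dz":-0.002,"wx":0,"wy":0,"wz":0,"gripper":1},{"dx":0.002,"dy":0,"dz":-0.002,"wx":0,"wy":0,"wz":0,"gripper":1},{"dx":0.003,"dy":0,"dz":-0.002,"wx":0,"wy":0,"wz":0,"gripper":1},{"dx":0.004,"dy":0,"dz":-0.002,"wx":0,"wy":0,"wz":0,"gripper":1},{"dx":0.004,"dy":0,"dz":-0.002,"wx":0,"wy":0,"wz":0,"gripper":1},{"dx":0.004,"dy":0,"dz":-0.002,"wx":0,"wy":0,"wz":0,"gripper":1},{"dx":0.004,"dy":0,"dz":-0.002,"wx":0,"wy":0,"wz":0,"gripper":1}]}}

```text
clock: 14.3
position: [645.3, -213.2, 36.8]
ee_rot: [-0.123, 0.694, 0.122, 0.699]
contact_force: [-0.1, 0.3, -1.9]
gripper_width: 44.7
```

```bash
python3 go.py 644 -213.5 35.3 110
```

```text
t 14.3 p [ 645.3 -213.2   36.8] jaw 110.0 tilt 0.4 w 44.7 F [-0.1  0.3 -1.9] j1,j6 [ -4.7 -65.3]
d [ 0.0015  0.0002 -0.0014]
jaw 110.0 w [-0.03  0.39  0.11] pred j6 -51.6
jaw 290.0 w [179.97   0.18  -0.61] pred j6 -231.6
```

Emit:
{"op": "arm_command", "data": {"rows": [{"dx":0.001,"dy":0,"dz":0,"wx":0,"wy":0,"wz":0,"gripper":1},{"dx":0.0018,"dy":0,"dz":0,"wx":0,"wy":0,"wz":0,"gripper":1},{"dx":0.0018,"dy":0,"dz":0,"wx":0,"wy":0,"wz":0,"gripper":1},{"dx":0.0018,"dy":0,"dz":0,"wx":0,"wy":0,"wz":0,"gripper":-0.12},{"dx":0.0018,"dy":0,"dz":0,"wx":0,"wy":0,"wz":0,"gripper":-0.2},{"dx":0.0018,"dy":0,"dz":0,"wx":0,"wy":0,"wz":0,"gripper":-0.3},{"dx":0.0018,"dy":0,"dz":0,"wx":0,"wy":0,"wz":0,"gripper":-0.45},{"dx":0.0018,"dy":0,"dz":0,"wx":0,"wy":0,"wz":0,"gripper":-0.5}]}}

```text
clock: 15.1
position: [645.4, -213.3, 35.1]
ee_rot: [-0.123, 0.694, 0.122, 0.699]
contact_force: [-0.6, 0.2, -0.6]
gripper_width: 64.2
```

```bash
python3 go.py 685 83.6 150 110
```

```text
t 15.1 p [ 645.4 -213.3   35.1] jaw 110.0 tilt 0.42 w 64.2 F [-0.6  0.2 -0.6] j1,j6 [ -4.7 -65.3]
d [-0.1145  0.2653  0.1394]
jaw 110.0 w [-0.03  0.4   0.12] pred j6 -76.9
jaw 290.0 w [179.97   0.19  -0.63] pred j6 -256.9
```

Emit:
{"op": "arm_command", "data": {"rows": [{"dx":-0.02,"dy":0,"dz":0,"wx":0,"wy":0,"wz":0,"gripper":-0.5},{"dx":-0.06,"dy":0,"dz":0,"wx":0,"wy":0,"wz":0,"gripper":-0.5},{"dx":-0.1,"dy":0,"dz":0,"wx":0,"wy":0,"wz":0,"gripper":-0.5},{"dx":-0.115,"dy":0.042,"dz":0.022,"wx":-2,"wy":0.4,"wz":0,"gripper":-0.3},{"dx":-0.115,"dy":0.085,"dz":0.045,"wx":-5,"wy":0.4,"wz":0,"gripper":-0.3},{"dx":-0.115,"dy":0.128,"dz":0.067,"wx":-7,"wy":0.4,"wz":0,"gripper":-0.3},{"dx":-0.115,"dy":0.17,"dz":0.09,"wx":-7,"wy":0.4,"wz":0,"gripper":-0.3},{"dx":-0.115,"dy":0.21,"dz":0.11,"wx":-7,"wy":0.4,"wz":0,"gripper":-0.3}]}}

```text
clock: 15.9
position: [676.4, 23.7, 150.7]
ee_rot: [-0.166, 0.687, 0.164, 0.688]
contact_force: [0.8, -0.1, -0.3]
gripper_width: 55.5
```

```bash
python3 go.py 685 83.6 80 117; python3 look.py square_chuck,wide_lens,case;python3 shot.py s12 scene 644 -213 40 60
```

```text
t 15.9 p [676.4  23.7 150.7] jaw 117.0 tilt 0.16 w 55.5 F [ 0.8 -0.1 -0.3] j1,j6 [ 15.7 -78.8]
d [0.0706 0.0496 0.0348]
jaw 117.0 w [-0.    0.02  0.16] pred j6 -70.0
jaw 297.0 w [ 1.8e+02  2.4e-01 -2.0e-02] pred j6 -250.0
top square_chuck 0.71 [213 144 234 161] rgb [127 130 128] pose [6.8504e+02 8.3570e+01 4.2000e-01] iou 0.63
top wide_lens 0.68 [318 153 339 173] rgb [78 75 76] pose [ 645.38 -214.92] iou 0.9
top case 0.75 [296 192 332 267] rgb [85 77 71] pose [ 458.98 -177.67    1.37] iou 0.96
scene square_chuck 0.57 [300 228 324 250] rgb [165 158 133] pose [6.8401e+02 8.1450e+01 5.0000e-01] iou 0.92
scene square_chuck 0.2 [178 238 203 267] rgb [87 81 74] pose [ 6.2657e+02 -2.1320e+02  2.0000e-02] iou 0.75
scene wide_lens 0.71 [178 237 201 266] rgb [87 81 74] pose [ 641.25 -214.42] iou 0.93
scene case 0.56 [168 157 206 230] rgb [75 66 58] pose [ 455.3  -178.83    1.37] iou 0.97
origin 130 193 scale 5.0 pt 302.0088871313382 300.48794993458785
```

View pics/s12.png

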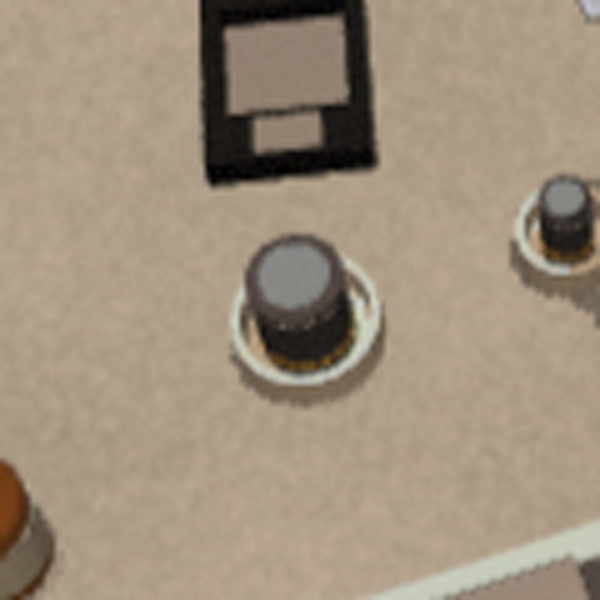

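Both lenses stand in their cups. Next is the square chuck at about (685,83).

Emit:
{"op": "arm_command", "data": {"rows": [{"dx":0.01,"dy":0.025,"dz":0.017,"wx":0,"wy":0,"wz":0,"gripper":-0.3},{"dx":0.03,"dy":0.045,"dz":0.032,"wx":0,"wy":0,"wz":0,"gripper":-0.3},{"dx":0.055,"dy":0.049,"dz":0.035,"wx":0,"wy":0,"wz":0,"gripper":-0.3},{"dx":0.08,"dy":0.049,"dz":0.035,"wx":0,"wy":0,"wz":0,"gripper":-0.3},{"dx":0.08,"dy":0.049,"dz":0.035,"wx":0,"wy":0,"wz":0,"gripper":-0.3},{"dx":0.08,"dy":0.049,"dz":0.035,"wx":0,"wy":0,"wz":0,"gripper":-0.3},{"dx":0.08,"dy":0.049,"dz":0.035,"wx":0,"wy":0,"wz":0,"gripper":-0.3},{"dx":0.08,"dy":0.049,"dz":0.035,"wx":0,"wy":0,"wz":0,"gripper":-0.3}]}}

```text
clock: 17.15
position: [686.3, 79.2, 72.3]
ee_rot: [-0.165, 0.687, 0.163, 0.689]
contact_force: [0.3, 0.2, -0.3]
gripper_width: 55.4
```

```bash
python3 go.py 685 83.2 18 117; python3 shot.py s13 scene 685 83 30 40
```

```text
t 17.15 p [686.3  79.2  72.3] jaw 116.8 tilt 0.24 w 55.4 F [ 0.3  0.2 -0.3] j1,j6 [ 20.  -83.3]
d [0.0543 0.0043 0.0005]
jaw 117.0 w [-0.16  0.16  0.19] pred j6 -70.0
jaw 297.0 w [179.84   0.29  -0.25] pred j6 -250.0
origin 272 193 scale 7.5 pt 305.85216855863337 300.52001092227556
```

View pics/s13.png

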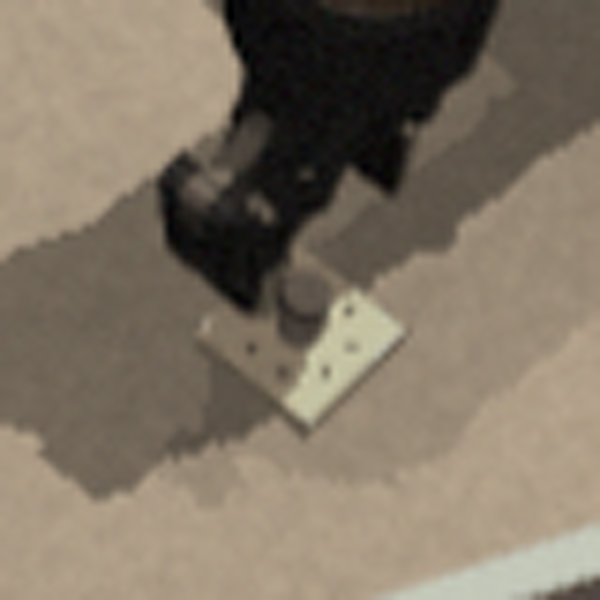

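Run:
```python
from fit import *
d=dict(np.load('pics/scene0.npz'))
P=[back(d,(272+u/7.5-.43,193+v/7.5-.43),10)[:2] for u,v in((200,333),(308,428),(408,328))]
print(np.round(P,1),[np.degrees(np.arctan2(*(P[i+1]-P[i])[::-1])) for i in(0,1)],[np.linalg.norm(P[i+1]-P[i]) for i in(0,1)],(P[0]+P[2])/2)
```

```text
[[673.6  50.8]
 [717.8  70.8]
 [694.7 116.6]] [np.float64(24.351956152890896), np.float64(116.78626646360055)] [np.float64(48.507795878769876), np.float64(51.26058765629459)] [684.12505711  83.67591845]
```

Emit:
{"op": "arm_command", "data": {"rows": [{"dx":0.0,"dy":0.0043,"dz":0,"wx":0,"wy":0,"wz":0,"gripper":-0.3},{"dx":0.02,"dy":0.0043,"dz":0,"wx":0,"wy":0,"wz":0,"gripper":-0.3},{"dx":0.04,"dy":0.0043,"dz":0,"wx":0,"wy":0,"wz":0,"gripper":-0.3},{"dx":0.052,"dy":0.0043,"dz":0,"wx":0,"wy":0,"wz":0,"gripper":-0.3},{"dx":0.054,"dy":0.0043,"dz":0,"wx":0,"wy":0,"wz":0,"gripper":-0.3},{"dx":0.054,"dy":0.0043,"dz":0,"wx":0,"wy":0,"wz":0,"gripper":-0.3},{"dx":0.054,"dy":0.0043,"dz":0,"wx":0,"wy":0,"wz":0,"gripper":-0.3},{"dx":0.054,"dy":0.0043,"dz":0,"wx":0,"wy":0,"wz":0,"gripper":-0.3}]}}

```text
clock: 18.0
position: [685.1, 83.3, 19.2]
ee_rot: [-0.165, 0.686, 0.163, 0.69]
contact_force: [-0.2, 0.9, -0.3]
gripper_width: 55.3
```

```bash
python3 go.py 685 83.2 18 117; python3 shot.py s14 scene 685 83 30 40
```

```text
t 18.0 p [685.1  83.3  19.2] jaw 116.8 tilt 0.32 w 55.3 F [-0.2  0.9 -0.3] j1,j6 [ 20.4 -83.7]
d [ 0.0012 -0.     -0.0001]
jaw 117.0 w [-0.15  0.25  0.2 ] pred j6 -70.1
jaw 297.0 w [179.85   0.31  -0.4 ] pred j6 -250.1
origin 272 193 scale 7.5 pt 305.85216855863337 300.52001092227556
```

View pics/s14.png

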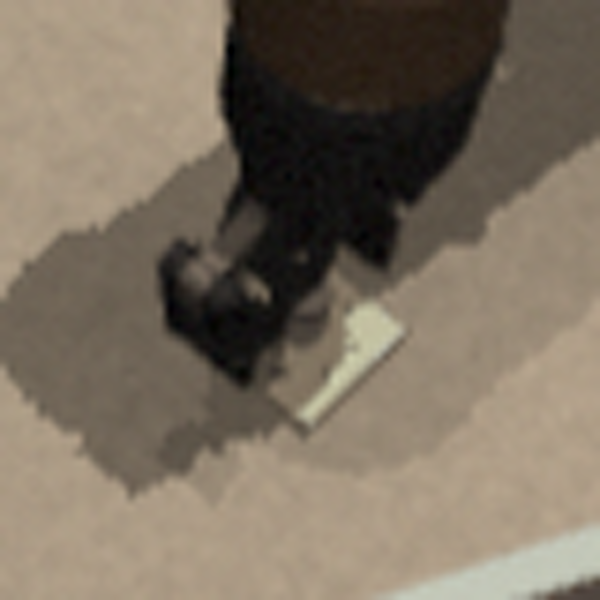

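Emit:
{"op": "arm_command", "data": {"rows": [{"dx":0.001,"dy":0,"dz":0,"wx":0,"wy":0,"wz":0,"gripper":0.2},{"dx":0.001,"dy":0,"dz":0,"wx":0,"wy":0,"wz":0,"gripper":0.4},{"dx":0.001,"dy":0,"dz":0,"wx":0,"wy":0,"wz":0,"gripper":0.55},{"dx":0.001,"dy":0,"dz":0,"wx":0,"wy":0,"wz":0,"gripper":0.65},{"dx":0.001,"dy":0,"dz":0,"wx":0,"wy":0,"wz":0,"gripper":1},{"dx":0.001,"dy":0,"dz":0,"wx":0,"wy":0,"wz":0,"gripper":1},{"dx":0.001,"dy":0,"dz":0,"wx":0,"wy":0,"wz":0,"gripper":1},{"dx":0.001,"dy":0,"dz":0,"wx":0,"wy":0,"wz":0,"gripper":1}]}}

```text
clock: 18.85
position: [685.1, 83.3, 18.5]
ee_rot: [-0.165, 0.686, 0.163, 0.69]
contact_force: [-1.1, 0.4, 2.6]
gripper_width: 13.3
```

```bash
python3 go.py 495 -186.3 150 78
python3 - <<'E'
import numpy as np
c=np.array([457,-178.2])+np.array([-.3,.2]);a=1.362-np.pi
u=np.array([-np.sin(a),np.cos(a)]);print(c+39*u,c-39*u)
E
```

```text
t 18.85 p [685.1  83.3  18.5] jaw 116.9 tilt 0.33 w 13.3 F [-1.1  0.4  2.6] j1,j6 [ 20.4 -83.7]
d [-0.1323 -0.1551 -0.2908]
jaw 78.0 w [38.85  0.32  0.11] pred j6 -81.5
jaw 258.0 w [-1.4115e+02 -1.4000e-01  4.1000e-01] pred j6 98.5
[ 494.85296383 -186.08401826] [ 418.54703617 -169.91598174]
```

Emit:
{"op": "arm_command", "data": {"rows": [{"dx":-0.02,"dy":0,"dz":0,"wx":0,"wy":0,"wz":0,"gripper":1},{"dx":-0.06,"dy":0,"dz":0,"wx":0,"wy":0,"wz":0,"gripper":1},{"dx":-0.1,"dy":0,"dz":0,"wx":0,"wy":0,"wz":0,"gripper":1},{"dx":-0.132,"dy":-0.01,"dz":-0.02,"wx":3,"wy":0.3,"wz":0,"gripper":1},{"dx":-0.132,"dy":-0.025,"dz":-0.05,"wx":9,"wy":0.3,"wz":0,"gripper":1},{"dx":-0.132,"dy":-0.045,"dz":-0.086,"wx":16,"wy":0.3,"wz":0,"gripper":1},{"dx":-0.132,"dy":-0.065,"dz":-0.122,"wx":22,"wy":0.3,"wz":0,"gripper":1},{"dx":-0.132,"dy":-0.085,"dz":-0.16,"wx":28,"wy":0.3,"wz":0,"gripper":1}]}}

```text
clock: 19.65
position: [578.6, -65.6, 149.3]
ee_rot: [0.008, 0.707, -0.009, 0.707]
contact_force: [0.1, 0.1, -0.9]
gripper_width: 13.2
```

```bash
python3 go.py 495 -186.2 100 78
```

```text
t 19.65 p [578.6 -65.6 149.3] jaw 88.6 tilt 0.12 w 13.2 F [ 0.1  0.1 -0.9] j1,j6 [   9.5 -101. ]
d [ 0.0496 -0.1224 -0.0807]
jaw 78.0 w [10.62 -0.    0.12] pred j6 -81.5
jaw 258.0 w [-169.38   -0.17   -0.  ] pred j6 98.5
```

Emit:
{"op": "arm_command", "data": {"rows": [{"dx":0,"dy":-0.035,"dz":-0.023,"wx":4,"wy":0,"wz":0,"gripper":1},{"dx":0.01,"dy":-0.07,"dz":-0.046,"wx":8,"wy":0,"wz":0,"gripper":1},{"dx":0.025,"dy":-0.1,"dz":-0.066,"wx":10.6,"wy":0,"wz":0,"gripper":1},{"dx":0.04,"dy":-0.122,"dz":-0.081,"wx":10.6,"wy":0,"wz":0,"gripper":1},{"dx":0.05,"dy":-0.1224,"dz":-0.081,"wx":10.6,"wy":0,"wz":0,"gripper":1},{"dx":0.05,"dy":-0.1224,"dz":-0.081,"wx":10.6,"wy":0,"wz":0,"gripper":1},{"dx":0.05,"dy":-0.1224,"dz":-0.081,"wx":10.6,"wy":0,"wz":0,"gripper":1},{"dx":0.05,"dy":-0.1224,"dz":-0.081,"wx":10.6,"wy":0,"wz":0,"gripper":1}]}}

```text
clock: 20.45
position: [496.0, -185.5, 100.2]
ee_rot: [0.073, 0.703, -0.074, 0.704]
contact_force: [-0.5, 0.1, 0.0]
gripper_width: 13.5
```

```bash
python3 go.py 495 -186.2 24 78;python3 shot.py s15 scene 495 -186 40 50
```

```text
t 20.45 p [ 496.  -185.5  100.2] jaw 78.1 tilt 0.15 w 13.5 F [-0.5  0.1  0. ] j1,j6 [ -2.9 -99.1]
d [ 0.0762 -0.0007 -0.001 ]
jaw 78.0 w [0.11 0.11 0.11] pred j6 -81.5
jaw 258.0 w [-1.7989e+02 -1.7000e-01  1.7000e-01] pred j6 98.5
origin 135 149 scale 6.0 pt 304.9249354280645 305.38682500720273
```

View pics/s15.png

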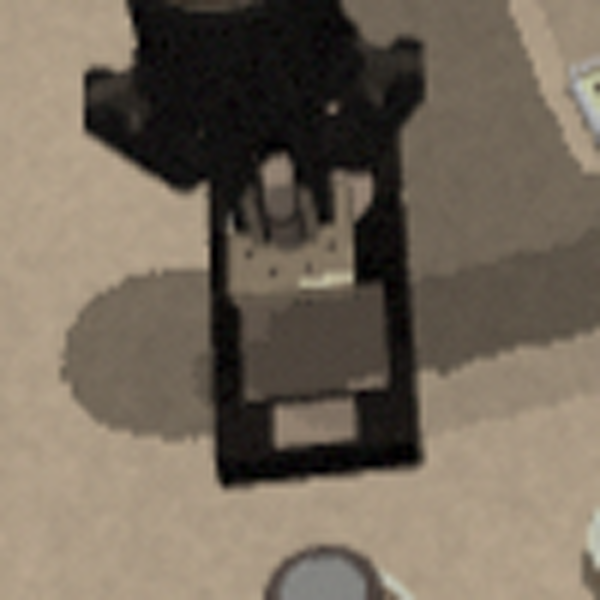

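The chuck is held level, and its front edge is parallel to the bay edge. Lowering now.

Emit:
{"op": "arm_command", "data": {"rows": [{"dx":0.01,"dy":-0.0007,"dz":-0.001,"wx":0,"wy":0,"wz":0,"gripper":1},{"dx":0.03,"dy":-0.0007,"dz":-0.001,"wx":0,"wy":0,"wz":0,"gripper":1},{"dx":0.045,"dy":-0.0007,"dz":-0.001,"wx":0,"wy":0,"wz":0,"gripper":1},{"dx":0.055,"dy":-0.0007,"dz":-0.001,"wx":0,"wy":0,"wz":0,"gripper":1},{"dx":0.063,"dy":-0.0007,"dz":-0.001,"wx":0,"wy":0,"wz":0,"gripper":1},{"dx":0.07,"dy":-0.0007,"dz":-0.001,"wx":0,"wy":0,"wz":0,"gripper":1},{"dx":0.075,"dy":-0.0007,"dz":-0.001,"wx":0,"wy":0,"wz":0,"gripper":1},{"dx":0.075,"dy":-0.0007,"dz":-0.001,"wx":0,"wy":0,"wz":0,"gripper":1}]}}

```text
clock: 21.3
position: [494.6, -186.1, 24.7]
ee_rot: [0.073, 0.703, -0.074, 0.704]
contact_force: [0.4, -0.2, -1.2]
gripper_width: 14.0
```

```bash
python3 go.py 495 -186.2 22.8 78;python3 shot.py s16 scene 495 -186 20 40
```

```text
t 21.3 p [ 494.6 -186.1   24.7] jaw 78.1 tilt 0.13 w 14.0 F [ 0.4 -0.2 -1.2] j1,j6 [ -2.9 -99.1]
d [ 0.0019 -0.      0.0004]
jaw 78.0 w [0.1  0.06 0.11] pred j6 -81.6
jaw 258.0 w [-1.799e+02 -1.800e-01  9.000e-02] pred j6 98.4
origin 146 164 scale 7.5 pt 306.20966140508347 301.2568987577813
```

View pics/s16.png

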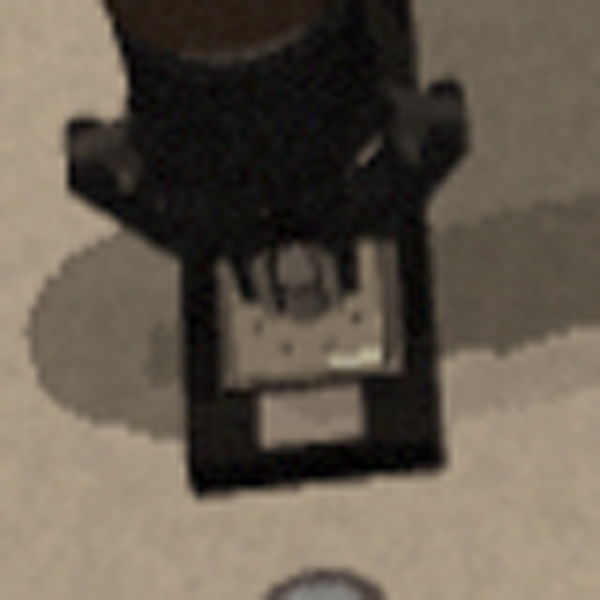

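Emit:
{"op": "arm_command", "data": {"rows": [{"dx":0.001,"dy":0,"dz":0,"wx":0,"wy":0,"wz":0,"gripper":1},{"dx":0.0019,"dy":0,"dz":0,"wx":0,"wy":0,"wz":0,"gripper":1},{"dx":0.0022,"dy":0,"dz":0,"wx":0,"wy":0,"wz":0,"gripper":1},{"dx":0.0022,"dy":0,"dz":0,"wx":0,"wy":0,"wz":0,"gripper":0.6},{"dx":0.0022,"dy":0,"dz":0,"wx":0,"wy":0,"wz":0,"gripper":0.5},{"dx":0.0022,"dy":0,"dz":0,"wx":0,"wy":0,"wz":0,"gripper":0.4},{"dx":0.0022,"dy":0,"dz":0,"wx":0,"wy":0,"wz":0,"gripper":0.4},{"dx":0.0022,"dy":0,"dz":0,"wx":0,"wy":0,"wz":0,"gripper":0.4}]}}

```text
clock: 22.15
position: [495.0, -186.2, 23.0]
ee_rot: [0.072, 0.703, -0.074, 0.704]
contact_force: [-0.2, 0.1, -0.2]
gripper_width: 25.6
```

```bash
python3 go.py 466.7 406.4 150 90
```

```text
t 22.15 p [ 495.  -186.2   23. ] jaw 78.1 tilt 0.16 w 25.6 F [-0.2  0.1 -0.2] j1,j6 [ -3.  -99.1]
d [-0.1284  0.5738 -0.1496]
jaw 90.0 w [-11.89   0.1    0.12] pred j6 -131.2
jaw 270.0 w [ 1.6811e+02  1.8000e-01 -1.5000e-01] pred j6 -311.2
```

Emit:
{"op": "arm_command", "data": {"rows": [{"dx":-0.02,"dy":0,"dz":0,"wx":0,"wy":0,"wz":0,"gripper":0.4},{"dx":-0.06,"dy":0,"dz":0,"wx":0,"wy":0,"wz":0,"gripper":0.4},{"dx":-0.1,"dy":0.02,"dz":-0.005,"wx":0,"wy":0,"wz":0,"gripper":-0.3},{"dx":-0.128,"dy":0.06,"dz":-0.015,"wx":-2,"wy":0,"wz":0,"gripper":-0.3},{"dx":-0.128,"dy":0.105,"dz":-0.027,"wx":-4,"wy":0,"wz":0,"gripper":-0.3},{"dx":-0.128,"dy":0.15,"dz":-0.039,"wx":-6,"wy":0,"wz":0,"gripper":-0.3},{"dx":-0.128,"dy":0.195,"dz":-0.051,"wx":-8,"wy":0,"wz":0,"gripper":-0.3},{"dx":-0.128,"dy":0.24,"dz":-0.062,"wx":-12,"wy":0,"wz":0,"gripper":-0.3}]}}

```text
clock: 22.95
position: [483.1, 63.5, 150.8]
ee_rot: [-0.002, 0.706, 0.001, 0.708]
contact_force: [0.8, -0.2, -0.5]
gripper_width: 55.2
```

```bash
python3 go.py 466.7 406.4 120 90; python3 shot.py s17 scene 495 -186 20 40; python3 look.py case,bridge
```

```text
t 22.95 p [483.1  63.5 150.8] jaw 90.2 tilt 0.17 w 55.2 F [ 0.8 -0.2 -0.5] j1,j6 [  26.7 -116.6]
d [ 0.0301  0.343  -0.015 ]
jaw 90.0 w [0.24 0.13 0.11] pred j6 -131.2
jaw 270.0 w [-179.76   -0.18    0.2 ] pred j6 48.8
origin 146 164 scale 7.5 pt 306.20966140508347 301.2568987577813
top case 0.9 [293 188 336 267] rgb [79 72 67] pose [ 458.08 -177.46    1.35] iou 0.85
scene case 0.9 [167 159 205 232] rgb [59 52 45] pose [ 456.3  -179.18    1.37] iou 0.8
scene bridge 0.75 [283 130 340 176] rgb [155 149 125] pose [4.4862e+02 1.7848e+02 2.4000e-01] iou 0.94
```

View pics/s17.png

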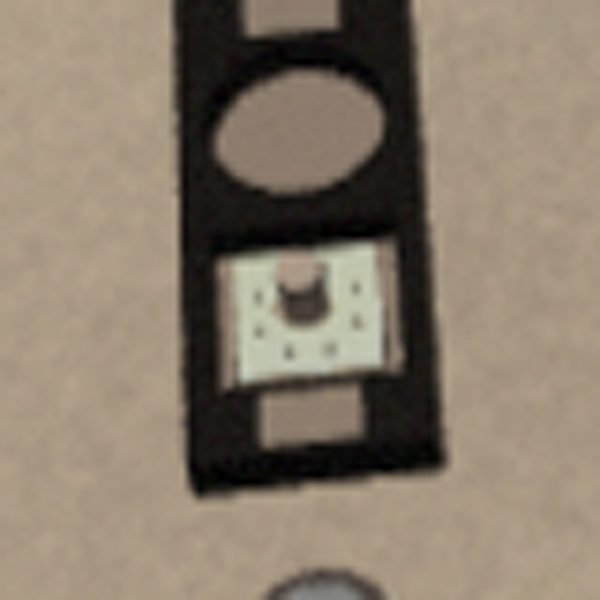

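The square chuck lies flat, straight and centred in the square bay at (308,310). Next is the round chuck.

Emit:
{"op": "arm_command", "data": {"rows": [{"dx":0,"dy":0.045,"dz":-0.002,"wx":0,"wy":0,"wz":0,"gripper":-0.3},{"dx":0,"dy":0.09,"dz":-0.004,"wx":0,"wy":0,"wz":0,"gripper":-0.3},{"dx":0,"dy":0.135,"dz":-0.006,"wx":0,"wy":0,"wz":0,"gripper":-0.3},{"dx":0,"dy":0.18,"dz":-0.008,"wx":0,"wy":0,"wz":0,"gripper":-0.3},{"dx":0,"dy":0.225,"dz":-0.01,"wx":0,"wy":0,"wz":0,"gripper":-0.3},{"dx":0,"dy":0.27,"dz":-0.012,"wx":0,"wy":0,"wz":0,"gripper":-0.3},{"dx":0.01,"dy":0.31,"dz":-0.014,"wx":0,"wy":0,"wz":0,"gripper":-0.3},{"dx":0.03,"dy":0.343,"dz":-0.015,"wx":0,"wy":0,"wz":0,"gripper":-0.3}]}}

```text
clock: 24.1
position: [469.9, 405.5, 120.6]
ee_rot: [0.001, 0.706, -0.0, 0.708]
contact_force: [1.4, -0.0, 0.3]
gripper_width: 55.5
```

```bash
python3 go.py 466.7 406.4 60 90
```

```text
t 24.1 p [469.9 405.5 120.6] jaw 89.9 tilt 0.23 w 55.5 F [ 1.4 -0.   0.3] j1,j6 [  55.8 -146. ]
d [ 0.0606  0.0009 -0.0035]
jaw 90.0 w [-0.06  0.22 -0.04] pred j6 -131.2
jaw 270.0 w [ 1.7994e+02 -6.0000e-02 -3.5000e-01] pred j6 -311.2
```

Emit:
{"op": "arm_command", "data": {"rows": [{"dx":0.02,"dy":0.001,"dz":-0.002,"wx":0,"wy":0.2,"wz":0,"gripper":-0.3},{"dx":0.045,"dy":0.001,"dz":-0.0025,"wx":0,"wy":0.2,"wz":0,"gripper":-0.3},{"dx":0.06,"dy":0.001,"dz":-0.0025,"wx":0,"wy":0.2,"wz":0,"gripper":-0.3},{"dx":0.06,"dy":0.001,"dz":-0.0025,"wx":0,"wy":0.2,"wz":0,"gripper":-0.3},{"dx":0.06,"dy":0.001,"dz":-0.0025,"wx":0,"wy":0.2,"wz":0,"gripper":-0.3},{"dx":0.06,"dy":0.001,"dz":-0.0025,"wx":0,"wy":0.2,"wz":0,"gripper":-0.3},{"dx":0.06,"dy":0.001,"dz":-0.0025,"wx":0,"wy":0.2,"wz":0,"gripper":-0.3},{"dx":0.06,"dy":0.001,"dz":-0.0025,"wx":0,"wy":0.2,"wz":0,"gripper":-0.3}]}}

```text
clock: 24.9
position: [468.1, 406.7, 61.6]
ee_rot: [0.001, 0.707, 0.0, 0.708]
contact_force: [1.4, -0.7, -0.9]
gripper_width: 55.7
```

```bash
python3 go.py 466.7 406.4 18 90;python3 shot.py s18 scene 467 406 30 40
```

```text
t 24.9 p [468.1 406.7  61.6] jaw 89.9 tilt 0.14 w 55.7 F [ 1.4 -0.7 -0.9] j1,j6 [  55.9 -146. ]
d [ 0.0436 -0.0004 -0.0014]
jaw 90.0 w [-0.08  0.08 -0.12] pred j6 -131.0
jaw 270.0 w [ 1.7992e+02 -1.9000e-01 -1.2000e-01] pred j6 -311.0
origin 347 96 scale 7.5 pt 307.0252244373745 300.39985924848423
```

View pics/s18.png

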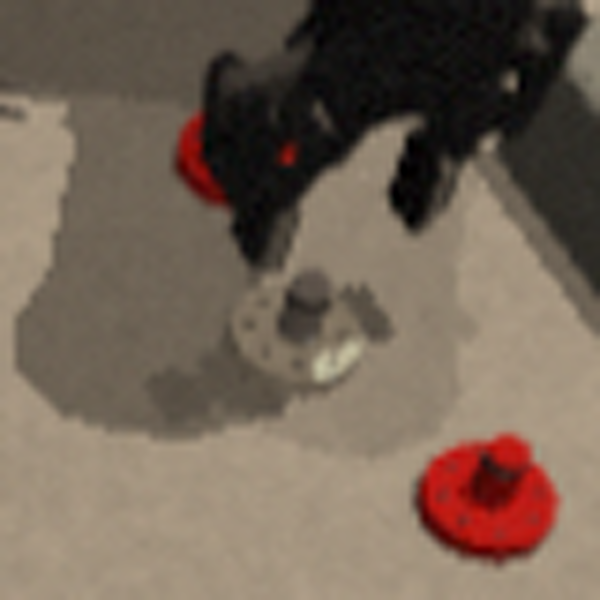

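Emit:
{"op": "arm_command", "data": {"rows": [{"dx":0.01,"dy":0,"dz":-0.0012,"wx":0,"wy":0,"wz":0,"gripper":-0.3},{"dx":0.025,"dy":0,"dz":-0.0012,"wx":0,"wy":0,"wz":0,"gripper":-0.3},{"dx":0.038,"dy":0,"dz":-0.0012,"wx":0,"wy":0,"wz":0,"gripper":-0.3},{"dx":0.0436,"dy":0,"dz":-0.0012,"wx":0,"wy":0,"wz":0,"gripper":-0.3},{"dx":0.0436,"dy":0,"dz":-0.0012,"wx":0,"wy":0,"wz":0,"gripper":-0.3},{"dx":0.0436,"dy":0,"dz":-0.0012,"wx":0,"wy":0,"wz":0,"gripper":-0.3},{"dx":0.0436,"dy":0,"dz":-0.0012,"wx":0,"wy":0,"wz":0,"gripper":-0.3},{"dx":0.0436,"dy":0,"dz":-0.0012,"wx":0,"wy":0,"wz":0,"gripper":-0.3}]}}

```text
clock: 25.75
position: [467.0, 407.2, 18.5]
ee_rot: [0.001, 0.706, 0.001, 0.708]
contact_force: [0.2, -0.7, -0.1]
gripper_width: 55.1
```

```bash
python3 go.py 466.7 406.4 18 90;python3 shot.py s19 scene 467 406 30 40
```

```text
t 25.75 p [467.  407.2  18.5] jaw 89.9 tilt 0.2 w 55.1 F [ 0.2 -0.7 -0.1] j1,j6 [  56.  -146.1]
d [ 0.0005 -0.0008 -0.0003]
jaw 90.0 w [-0.06  0.11 -0.16] pred j6 -131.1
jaw 270.0 w [179.94  -0.26  -0.18] pred j6 -311.1
origin 347 96 scale 7.5 pt 307.0252244373745 300.39985924848423
```

View pics/s19.png

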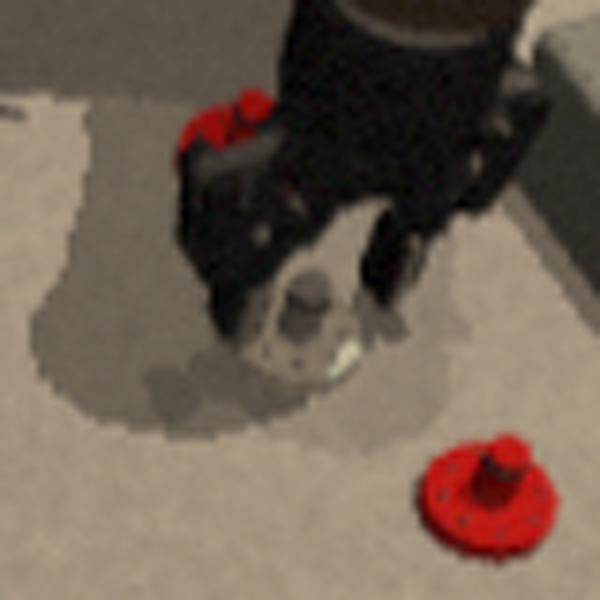

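The knob is between the pads, so I'll close.

Emit:
{"op": "arm_command", "data": {"rows": [{"dx":0,"dy":0,"dz":0,"wx":0,"wy":0,"wz":0,"gripper":0.2},{"dx":0,"dy":0,"dz":0,"wx":0,"wy":0,"wz":0,"gripper":0.4},{"dx":0,"dy":0,"dz":0,"wx":0,"wy":0,"wz":0,"gripper":0.55},{"dx":0,"dy":0,"dz":0,"wx":0,"wy":0,"wz":0,"gripper":0.65},{"dx":0,"dy":0,"dz":0,"wx":0,"wy":0,"wz":0,"gripper":1},{"dx":0,"dy":0,"dz":0,"wx":0,"wy":0,"wz":0,"gripper":1},{"dx":0,"dy":0,"dz":0,"wx":0,"wy":0,"wz":0,"gripper":1},{"dx":0,"dy":0,"dz":0,"wx":0,"wy":0,"wz":0,"gripper":1}]}}

```text
clock: 26.6
position: [467.1, 407.2, 18.7]
ee_rot: [0.001, 0.706, 0.001, 0.708]
contact_force: [-2.1, -0.4, 4.2]
gripper_width: 13.5
```

```bash
python3 go.py 418.6 -170 150 78
```

```text
t 26.6 p [467.1 407.2  18.7] jaw 89.9 tilt 0.21 w 13.5 F [-2.1 -0.4  4.2] j1,j6 [  56.  -146.1]
d [-0.1331 -0.5769 -0.0476]
jaw 78.0 w [11.94  0.11 -0.18] pred j6 -79.9
jaw 258.0 w [-1.6806e+02  2.7000e-01  1.6000e-01] pred j6 100.1
```

Emit:
{"op": "arm_command", "data": {"rows": [{"dx":-0.02,"dy":0,"dz":0,"wx":0,"wy":0,"wz":0,"gripper":1},{"dx":-0.06,"dy":0,"dz":0,"wx":0,"wy":0,"wz":0,"gripper":1},{"dx":-0.1,"dy":-0.01,"dz":0,"wx":0,"wy":0,"wz":0,"gripper":1},{"dx":-0.133,"dy":-0.04,"dz":-0.003,"wx":1,"wy":0,"wz":0,"gripper":1},{"dx":-0.133,"dy":-0.08,"dz":-0.007,"wx":2,"wy":0,"wz":0,"gripper":1},{"dx":-0.133,"dy":-0.12,"dz":-0.01,"wx":3,"wy":0,"wz":0,"gripper":1},{"dx":-0.133,"dy":-0.16,"dz":-0.013,"wx":4,"wy":0,"wz":0,"gripper":1},{"dx":-0.133,"dy":-0.2,"dz":-0.016,"wx":5,"wy":0,"wz":0,"gripper":1}]}}

```text
clock: 27.4
position: [449.8, 205.1, 150.5]
ee_rot: [0.032, 0.706, -0.03, 0.707]
contact_force: [0.9, 0.0, 0.1]
gripper_width: 13.6
```

```bash
python3 go.py 418.6 -170 140 78
```

```text
t 27.4 p [449.8 205.1 150.5] jaw 84.9 tilt 0.18 w 13.6 F [0.9 0.  0.1] j1,j6 [  43.3 -138.4]
d [ 0.0095 -0.3764  0.0022]
jaw 78.0 w [ 6.9   0.05 -0.17] pred j6 -79.8
jaw 258.0 w [-1.731e+02  2.600e-01  8.000e-02] pred j6 100.2
```

Emit:
{"op": "arm_command", "data": {"rows": [{"dx":0,"dy":-0.045,"dz":0,"wx":1,"wy":0,"wz":0,"gripper":1},{"dx":0,"dy":-0.095,"dz":0,"wx":2,"wy":0,"wz":0,"gripper":1},{"dx":0,"dy":-0.145,"dz":0.001,"wx":3,"wy":0,"wz":0,"gripper":1},{"dx":0,"dy":-0.195,"dz":0.001,"wx":4,"wy":0,"wz":0,"gripper":1},{"dx":0,"dy":-0.245,"dz":0.001,"wx":5,"wy":0,"wz":0,"gripper":1},{"dx":0,"dy":-0.295,"dz":0.002,"wx":6,"wy":0,"wz":0,"gripper":1},{"dx":0.005,"dy":-0.34,"dz":0.002,"wx":6.9,"wy":0,"wz":0,"gripper":1},{"dx":0.01,"dy":-0.376,"dz":0.002,"wx":6.9,"wy":0,"wz":0,"gripper":1}]}}

```text
clock: 28.2
position: [417.4, -171.7, 139.0]
ee_rot: [0.076, 0.703, -0.073, 0.704]
contact_force: [1.1, 0.8, -0.6]
gripper_width: 13.4
```

```bash
python3 go.py 418.6 -170 80 78
```

```text
t 28.2 p [ 417.4 -171.7  139. ] jaw 77.9 tilt 0.19 w 13.4 F [ 1.1  0.8 -0.6] j1,j6 [  -1.8 -100.2]
d [0.059  0.0017 0.0007]
jaw 78.0 w [-0.11  0.04 -0.19] pred j6 -79.7
jaw 258.0 w [ 1.7989e+02 -3.0000e-01 -6.0000e-02] pred j6 -259.7
```

Emit:
{"op": "arm_command", "data": {"rows": [{"dx":0.02,"dy":0.001,"dz":0.0005,"wx":0,"wy":0,"wz":0,"gripper":1},{"dx":0.05,"dy":0.0017,"dz":0.0005,"wx":0,"wy":0,"wz":0,"gripper":1},{"dx":0.07,"dy":0.0017,"dz":0.0005,"wx":0,"wy":0,"wz":0,"gripper":1},{"dx":0.085,"dy":0.0017,"dz":0.0005,"wx":0,"wy":0,"wz":0,"gripper":1},{"dx":0.085,"dy":0.0017,"dz":0.0005,"wx":0,"wy":0,"wz":0,"gripper":1},{"dx":0.085,"dy":0.0017,"dz":0.0005,"wx":0,"wy":0,"wz":0,"gripper":1},{"dx":0.085,"dy":0.0017,"dz":0.0005,"wx":0,"wy":0,"wz":0,"gripper":1},{"dx":0.085,"dy":0.0017,"dz":0.0005,"wx":0,"wy":0,"wz":0,"gripper":1}]}}

```text
clock: 29.0
position: [419.1, -169.9, 54.9]
ee_rot: [0.076, 0.702, -0.073, 0.704]
contact_force: [-0.9, -0.2, -0.2]
gripper_width: 13.7
```

```bash
python3 go.py 418.6 -170 24 78;python3 shot.py s20 scene 419 -170 20 40
```

```text
t 29.0 p [ 419.1 -169.9   54.9] jaw 77.9 tilt 0.26 w 13.7 F [-0.9 -0.2 -0.2] j1,j6 [  -1.5 -100.3]
d [ 0.0309 -0.0003 -0.0005]
jaw 78.0 w [-0.1   0.16 -0.21] pred j6 -79.6
jaw 258.0 w [179.9   -0.33  -0.25] pred j6 -259.6
origin 145 139 scale 7.5 pt 304.06534298023365 305.8479741519326
```

View pics/s20.png

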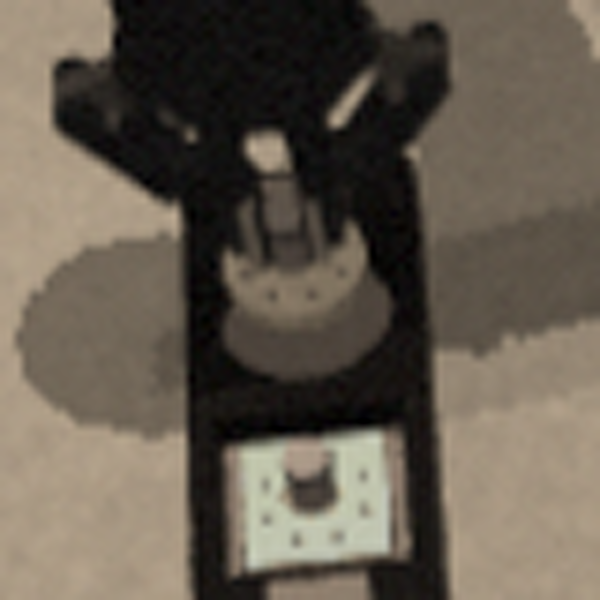

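Emit:
{"op": "arm_command", "data": {"rows": [{"dx":0.008,"dy":0,"dz":-0.0005,"wx":0,"wy":0,"wz":0,"gripper":1},{"dx":0.016,"dy":0,"dz":-0.0005,"wx":0,"wy":0,"wz":0,"gripper":1},{"dx":0.022,"dy":0,"dz":-0.0005,"wx":0,"wy":0,"wz":0,"gripper":1},{"dx":0.026,"dy":0,"dz":-0.0005,"wx":0,"wy":0,"wz":0,"gripper":1},{"dx":0.03,"dy":0,"dz":-0.0005,"wx":0,"wy":0,"wz":0,"gripper":1},{"dx":0.0315,"dy":0,"dz":-0.0005,"wx":0,"wy":0,"wz":0,"gripper":1},{"dx":0.032,"dy":0,"dz":-0.0005,"wx":0,"wy":0,"wz":0,"gripper":1},{"dx":0.032,"dy":0,"dz":-0.0005,"wx":0,"wy":0,"wz":0,"gripper":1}]}}

```text
clock: 29.85
position: [418.7, -169.7, 22.9]
ee_rot: [0.076, 0.702, -0.073, 0.704]
contact_force: [0.0, -0.4, -0.5]
gripper_width: 13.7
```

```bash
python3 go.py 418.6 -170 22.8 78;python3 shot.py s21 scene 419 -170 20 40
```

```text
t 29.85 p [ 418.7 -169.7   22.9] jaw 77.9 tilt 0.27 w 13.7 F [ 0.  -0.4 -0.5] j1,j6 [  -1.5 -100.3]
d [ 0.0001 -0.0004 -0.    ]
jaw 78.0 w [-0.1   0.16 -0.21] pred j6 -79.6
jaw 258.0 w [179.9   -0.33  -0.26] pred j6 -259.6
origin 145 139 scale 7.5 pt 304.06534298023365 305.8479741519326
```

View pics/s21.png

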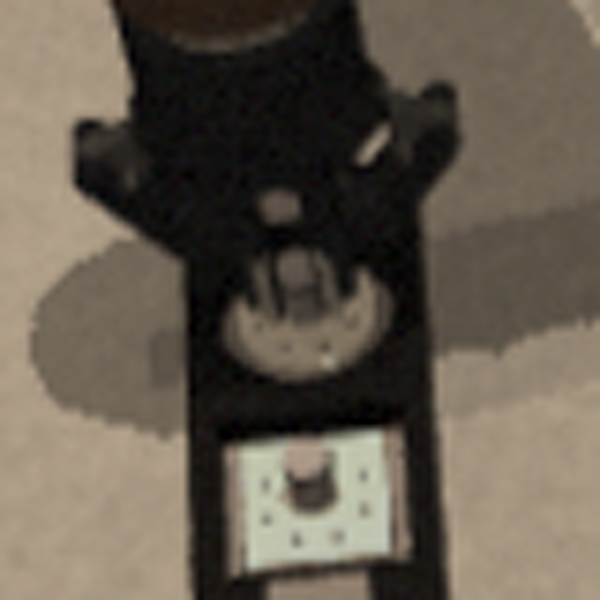

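In the bay. Release.

Emit:
{"op": "arm_command", "data": {"rows": [{"dx":0.0003,"dy":0,"dz":0,"wx":0,"wy":0,"wz":0,"gripper":1},{"dx":0.0003,"dy":0,"dz":0,"wx":0,"wy":0,"wz":0,"gripper":0.6},{"dx":0.0003,"dy":0,"dz":0,"wx":0,"wy":0,"wz":0,"gripper":0.5},{"dx":0.0003,"dy":0,"dz":0,"wx":0,"wy":0,"wz":0,"gripper":0.4},{"dx":0.0003,"dy":0,"dz":0,"wx":0,"wy":0,"wz":0,"gripper":0.4},{"dx":0.0003,"dy":0,"dz":0,"wx":0,"wy":0,"wz":0,"gripper":0.4},{"dx":-0.03,"dy":0,"dz":0,"wx":0,"wy":0,"wz":0,"gripper":0.4},{"dx":-0.07,"dy":0,"dz":0,"wx":0,"wy":0,"wz":0,"gripper":0.4}]}}

```text
clock: 30.7
position: [416.9, -169.8, 92.2]
ee_rot: [0.076, 0.704, -0.073, 0.702]
contact_force: [1.7, 0.4, -0.6]
gripper_width: 26.0
```

```bash
python3 go.py 450.6 178.6 130 13.5;python3 go.py 450.6 178.6 130 193.5
```

```text
t 30.7 p [ 416.9 -169.8   92.2] jaw 77.9 tilt 0.22 w 26.0 F [ 1.7  0.4 -0.6] j1,j6 [  -1.5 -100.4]
d [-0.0367  0.3478 -0.0402]
jaw 13.5 w [ 6.439e+01 -2.300e-01 -6.000e-02] pred j6 -187.9
jaw 193.5 w [-1.1561e+02  7.0000e-02 -2.6000e-01] pred j6 -7.9
t 30.7 p [ 416.9 -169.8   92.2] jaw 77.9 tilt 0.22 w 26.0 F [ 1.7  0.4 -0.6] j1,j6 [  -1.5 -100.4]
d [-0.0367  0.3478 -0.0402]
jaw 193.5 w [-1.1561e+02  7.0000e-02 -2.6000e-01] pred j6 -7.9
jaw 373.5 w [ 6.439e+01 -2.300e-01 -6.000e-02] pred j6 -187.9
```

Emit:
{"op": "arm_command", "data": {"rows": [{"dx":-0.02,"dy":0,"dz":0,"wx":-6,"wy":0,"wz":0,"gripper":0.4},{"dx":-0.037,"dy":0.03,"dz":-0.003,"wx":-14,"wy":0,"wz":0,"gripper":0},{"dx":-0.037,"dy":0.07,"dz":-0.008,"wx":-22,"wy":0,"wz":0,"gripper":-0.3},{"dx":-0.037,"dy":0.11,"dz":-0.013,"wx":-30,"wy":0,"wz":0,"gripper":-0.3},{"dx":-0.037,"dy":0.15,"dz":-0.017,"wx":-38,"wy":0,"wz":0,"gripper":-0.3},{"dx":-0.037,"dy":0.19,"dz":-0.022,"wx":-46,"wy":0,"wz":0,"gripper":-0.3},{"dx":-0.037,"dy":0.23,"dz":-0.027,"wx":-54,"wy":0,"wz":0,"gripper":-0.3},{"dx":-0.037,"dy":0.26,"dz":-0.03,"wx":-62,"wy":0,"wz":0,"gripper":-0.3}]}}

```text
clock: 31.5
position: [442.1, 92.8, 130.2]
ee_rot: [-0.299, 0.64, 0.302, 0.64]
contact_force: [-0.2, -0.2, 0.3]
gripper_width: 55.3
```

```bash
python3 go.py 450.6 178.6 110 193.5; python3 shot.py s22 scene 457 -178 20 45; python3 look.py bridge
python3 - <<'E'
from bench import get_image
import numpy as np
for n in('scene','top'): np.savez('pics/%s22.npz'%n,**get_image(n))
E
```

```text
t 31.5 p [442.1  92.8 130.2] jaw 140.3 tilt 0.23 w 55.3 F [-0.2 -0.2  0.3] j1,j6 [ 32.4 -71.9]
d [0.0205 0.0482 0.0714]
jaw 193.5 w [-53.19   0.2   -0.13] pred j6 -7.9
jaw 373.5 w [126.81  -0.16  -0.23] pred j6 -187.9
origin 141 146 scale 6.666666666666667 pt 301.15780681896166 305.0586226588943
scene bridge 0.89 [282 135 339 174] rgb [155 151 130] pose [4.4958e+02 1.7673e+02 2.2000e-01] iou 0.88
```

View pics/s22.png

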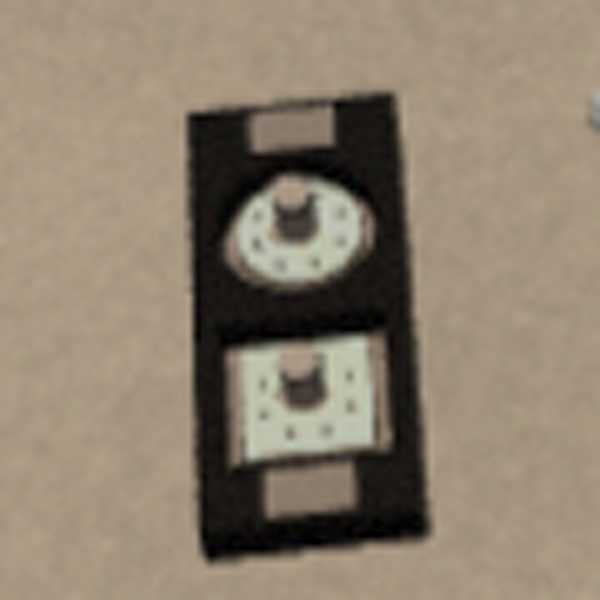

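Both chucks lie flat in their bays. On to the bridge.

Emit:
{"op": "arm_command", "data": {"rows": [{"dx":0,"dy":0.01,"dz":0.015,"wx":-8,"wy":0,"wz":0,"gripper":-0.3},{"dx":0,"dy":0.025,"dz":0.035,"wx":-16,"wy":0,"wz":0,"gripper":-0.3},{"dx":0,"dy":0.04,"dz":0.06,"wx":-24,"wy":0,"wz":0,"gripper":-0.3},{"dx":0.01,"dy":0.048,"dz":0.071,"wx":-32,"wy":0,"wz":0,"gripper":-0.3},{"dx":0.02,"dy":0.048,"dz":0.071,"wx":-40,"wy":0,"wz":0,"gripper":-0.3},{"dx":0.02,"dy":0.048,"dz":0.071,"wx":-47,"wy":0,"wz":0,"gripper":-0.3},{"dx":0.02,"dy":0.048,"dz":0.071,"wx":-53.2,"wy":0,"wz":0,"gripper":-0.3},{"dx":0.02,"dy":0.048,"dz":0.071,"wx":-53.2,"wy":0,"wz":0,"gripper":-0.3}]}}

```text
clock: 32.65
position: [450.9, 174.0, 110.0]
ee_rot: [-0.551, 0.441, 0.554, 0.441]
contact_force: [-0.5, 0.1, -0.8]
gripper_width: 55.8
```

```bash
python3 go.py 450.6 178.6 70 193.3; python3 shot.py s23 scene 450 178 40 45
```

```text
t 32.65 p [450.9 174.  110. ] jaw -167.1 tilt 0.24 w 55.8 F [-0.5  0.1 -0.8] j1,j6 [ 40.3 -27.2]
d [ 0.04   -0.0008  0.0044]
jaw 193.3 w [-0.43  0.19 -0.13] pred j6 -8.1
jaw 373.3 w [179.57  -0.21  -0.3 ] pred j6 -188.1
origin 266 105 scale 6.666666666666667 pt 303.3131931264253 300.28495127949157
```

View pics/s23.png

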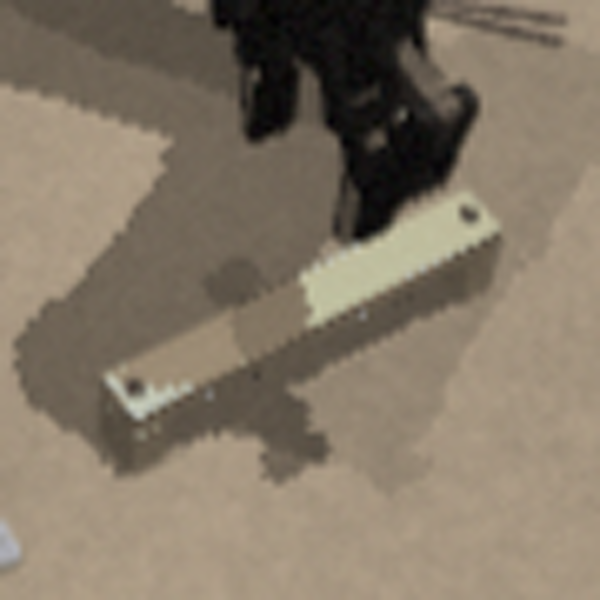

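Emit:
{"op": "arm_command", "data": {"rows": [{"dx":0.0,"dy":-0.0008,"dz":0.0044,"wx":0,"wy":0.2,"wz":0,"gripper":-0.3},{"dx":0.02,"dy":-0.0008,"dz":0.0044,"wx":0,"wy":0.2,"wz":0,"gripper":-0.3},{"dx":0.045,"dy":-0.0008,"dz":0.0044,"wx":0,"wy":0.2,"wz":0,"gripper":-0.3},{"dx":0.065,"dy":-0.0008,"dz":0.0044,"wx":0,"wy":0.2,"wz":0,"gripper":-0.3},{"dx":0.08,"dy":-0.0008,"dz":0.0044,"wx":0,"wy":0.2,"wz":0,"gripper":-0.3},{"dx":0.088,"dy":-0.0008,"dz":0.0044,"wx":0,"wy":0.2,"wz":0,"gripper":-0.3},{"dx":0.088,"dy":-0.0008,"dz":0.0044,"wx":0,"wy":0.2,"wz":0,"gripper":-0.3},{"dx":0.088,"dy":-0.0008,"dz":0.0044,"wx":0,"wy":0.2,"wz":0,"gripper":-0.3}]}}

```text
clock: 33.5
position: [450.9, 179.1, 22.5]
ee_rot: [-0.552, 0.442, 0.553, 0.441]
contact_force: [-0.5, -0.5, 0.4]
gripper_width: 55.4
```

```bash
python3 go.py 450.6 178.6 22 193.3; python3 shot.py s24 scene 450 178 40 45
python3 - <<'E'
from fit import *
d=dict(np.load('pics/scene0.npz'))
P=[back(d,(266+u/6.667-.42,105+v/6.667-.42),40)[:2] for u,v in((133,386),(468,214))]
v=P[1]-P[0];print(np.round(P,1),np.degrees(np.arctan2(v[1],v[0])),np.linalg.norm(v),(P[0]+P[1])/2)
E
```

```text
t 33.5 p [450.9 179.1  22.5] jaw -167.2 tilt 0.07 w 55.4 F [-0.5 -0.5  0.4] j1,j6 [ 40.9 -28. ]
d [ 0.0005  0.0004 -0.0004]
jaw 193.3 w [-0.55  0.01 -0.07] pred j6 -8.2
jaw 373.3 w [ 1.7945e+02 -1.1000e-01 -2.0000e-02] pred j6 -188.2
origin 266 105 scale 6.666666666666667 pt 303.3131931264253 300.28495127949157
[[466.6  95.5]
 [428.  260.8]] 103.1428916373685 169.70614020889877 [447.33558566 178.14419028]
```

View pics/s24.png

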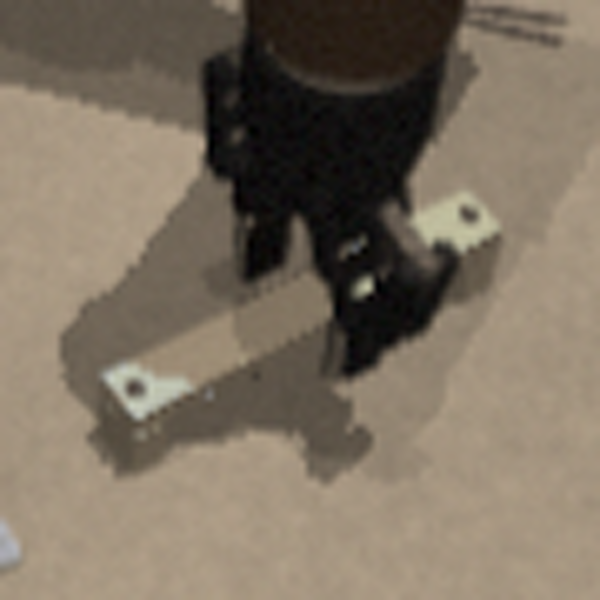

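The fingers straddle the bar. The holes measure 170 mm apart with the axis at 103°, which agrees with the jaw angle. Closing.

Emit:
{"op": "arm_command", "data": {"rows": [{"dx":0,"dy":0,"dz":0,"wx":-0.3,"wy":0,"wz":0,"gripper":0},{"dx":0,"dy":0,"dz":0,"wx":-0.3,"wy":0,"wz":0,"gripper":0.2},{"dx":0,"dy":0,"dz":0,"wx":-0.3,"wy":0,"wz":0,"gripper":0.35},{"dx":0,"dy":0,"dz":0,"wx":-0.3,"wy":0,"wz":0,"gripper":0.5},{"dx":0,"dy":0,"dz":0,"wx":-0.3,"wy":0,"wz":0,"gripper":1},{"dx":0,"dy":0,"dz":0,"wx":-0.3,"wy":0,"wz":0,"gripper":1},{"dx":0,"dy":0,"dz":0,"wx":-0.3,"wy":0,"wz":0,"gripper":1},{"dx":0,"dy":0,"dz":0,"wx":-0.3,"wy":0,"wz":0,"gripper":1}]}}

```text
clock: 34.35
position: [451.2, 179.3, 23.4]
ee_rot: [-0.553, 0.44, 0.554, 0.44]
contact_force: [-2.0, 0.3, 6.2]
gripper_width: 24.7
```

```bash
python3 go.py 456.8 -178.1 140 258
```

```text
t 34.35 p [451.2 179.3  23.4] jaw -166.9 tilt 0.04 w 24.7 F [-2.   0.3  6.2] j1,j6 [ 40.9 -27.7]
d [-0.1168  0.0754 -0.3494]
jaw 258.0 w [-6.493e+01  4.000e-02  2.000e-02] pred j6 99.4
jaw 438.0 w [ 1.1507e+02  2.0000e-02 -5.0000e-02] pred j6 -80.6
```

Emit:
{"op": "arm_command", "data": {"rows": [{"dx":-0.015,"dy":0,"dz":0,"wx":0,"wy":0,"wz":0,"gripper":1},{"dx":-0.045,"dy":0,"dz":0,"wx":0,"wy":0,"wz":0,"gripper":1},{"dx":-0.08,"dy":0,"dz":0,"wx":0,"wy":0,"wz":0,"gripper":1},{"dx":-0.11,"dy":0.002,"dz":-0.01,"wx":-3,"wy":0,"wz":0,"gripper":1},{"dx":-0.117,"dy":0.008,"dz":-0.035,"wx":-9,"wy":0,"wz":0,"gripper":1},{"dx":-0.117,"dy":0.016,"dz":-0.075,"wx":-16,"wy":0,"wz":0,"gripper":1},{"dx":-0.117,"dy":0.025,"dz":-0.115,"wx":-23,"wy":0,"wz":0,"gripper":1},{"dx":-0.117,"dy":0.033,"dz":-0.155,"wx":-30,"wy":0,"wz":0,"gripper":1}]}}

```text
clock: 35.15
position: [453.4, 19.5, 140.2]
ee_rot: [-0.649, 0.279, 0.65, 0.28]
contact_force: [0.2, -0.6, -1.6]
gripper_width: 24.2
```

```bash
python3 go.py 456.8 -178.1 140 258
```

```text
t 35.15 p [453.4  19.5 140.2] jaw -136.6 tilt 0.06 w 24.2 F [ 0.2 -0.6 -1.6] j1,j6 [23.  20.4]
d [ 0.      0.1333 -0.1459]
jaw 258.0 w [-3.461e+01  5.000e-02  3.000e-02] pred j6 99.4
jaw 438.0 w [ 1.4539e+02  4.0000e-02 -7.0000e-02] pred j6 -80.6
```

Emit:
{"op": "arm_command", "data": {"rows": [{"dx":0,"dy":0.025,"dz":-0.027,"wx":-7,"wy":0,"wz":0,"gripper":1},{"dx":0,"dy":0.053,"dz":-0.058,"wx":-14,"wy":0,"wz":0,"gripper":1},{"dx":0,"dy":0.08,"dz":-0.088,"wx":-21,"wy":0,"wz":0,"gripper":1},{"dx":0,"dy":0.107,"dz":-0.118,"wx":-28,"wy":0,"wz":0,"gripper":1},{"dx":0.01,"dy":0.133,"dz":-0.146,"wx":-34.6,"wy":0,"wz":0,"gripper":1},{"dx":0.025,"dy":0.133,"dz":-0.146,"wx":-34.6,"wy":0,"wz":0,"gripper":1},{"dx":0.035,"dy":0.133,"dz":-0.146,"wx":-34.6,"wy":0,"wz":0,"gripper":1},{"dx":0.035,"dy":0.133,"dz":-0.146,"wx":-34.6,"wy":0,"wz":0,"gripper":1}]}}

```text
clock: 35.95
position: [455.6, -177.7, 103.3]
ee_rot: [-0.701, 0.074, 0.705, 0.075]
contact_force: [-0.1, -0.1, -1.5]
gripper_width: 24.4
```

```bash
python3 go.py 456.8 -178.1 70 258;python3 shot.py s25 scene 457 -178 70 50;python3 shot.py t25 top 457 -178 70 50
python3 - <<'E'
from bench import get_image
from fit import *
for n in('scene','top'):
    d=get_image(n);np.savez('pics/%s25.npz'%n,**d)
E
```

```text
t 35.95 p [ 455.6 -177.7  103.3] jaw -102.0 tilt 0.29 w 24.4 F [-0.1 -0.1 -1.5] j1,j6 [-2.3 80.3]
d [ 0.0333  0.0002 -0.0014]
jaw 258.0 w [-0.04  0.28  0.03] pred j6 99.4
jaw 438.0 w [ 1.7996e+02  5.0000e-02 -4.5000e-01] pred j6 -80.6
origin 133 130 scale 6.0 pt 303.752255031628 303.69116434340856
origin 268 177 scale 6.0 pt 302.0436677717406 300.21962154124077
```

View pics/s25.png

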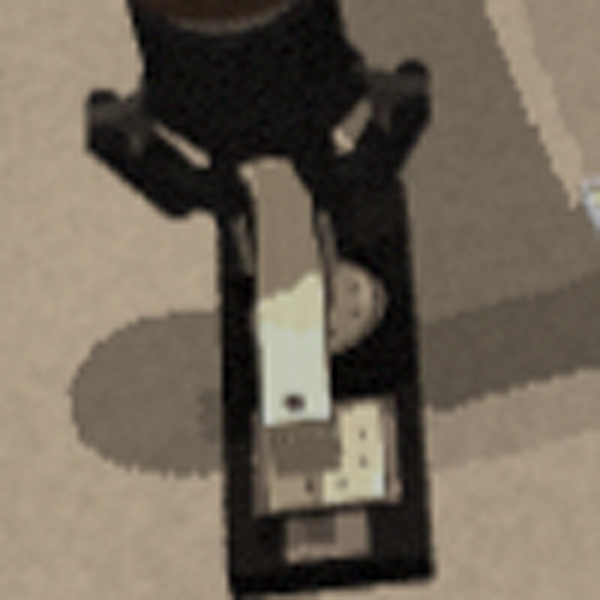

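View pics/t25.png

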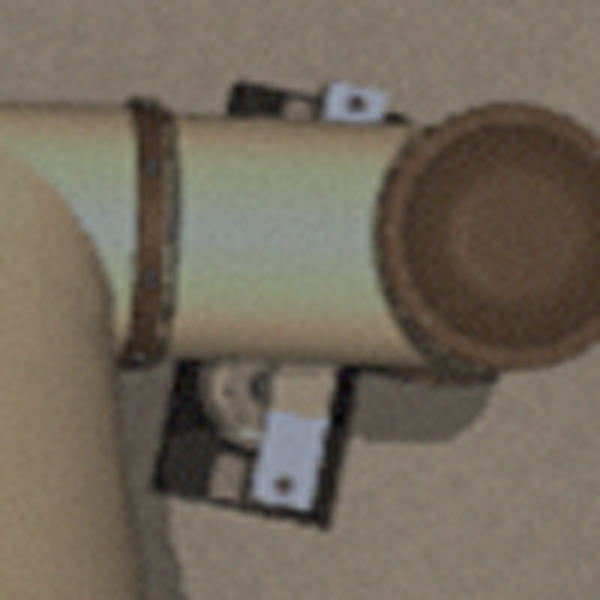

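Run:
```python
from fit import *
d=dict(np.load('pics/top25.npz'))
for zt in (118.5,119.9):
  P=[back(d,(268+u/6-.42,177+v/6-.42),zt)[:2] for u,v in((357,103),(284,484))]
  v=P[0]-P[1];print(np.round(P,1),np.degrees(np.arctan2(v[1],v[0])),np.linalg.norm(v),(P[0]+P[1])/2)
s=dict(np.load('pics/scene25.npz'))
p=back(s,(133+294/6-.42,130+402/6-.42),119.9);print('scene near hole',p)
for n,o in(('scene22',8),('top22',8),('top0',8),('scene0',8)):
    e=dict(np.load('pics/%s.npz'%n));u,v=proj(e,[[457,-178,22]])[0];u0,v0=int(u)-40,int(v)-40
    cv2.imwrite('pics/z%s.png'%n,cv2.resize(e['img'][v0:v0+80,u0:u0+80,::-1],(600,600),interpolation=cv2.INTER_CUBIC));print(n,u0,v0)
```

```text
[[ 542.5 -194.4]
 [ 376.4 -159.1]] -11.996255302957907 169.82123862918007 [ 459.46510651 -176.7973022 ]
[[ 542.3 -194.2]
 [ 376.4 -158.9]] -11.99625530295792 169.61139636214864 [ 459.39258959 -176.54528206]
scene near hole [ 537.00832708 -196.30521295  119.9       ]
scene22 146 151
top22 275 187
top0 275 187
scene0 146 151
```

View pics/ztop0.png

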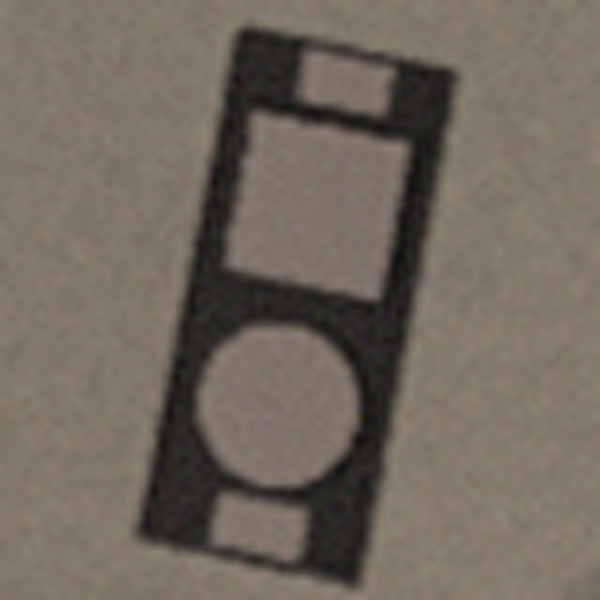

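View pics/zscene22.png

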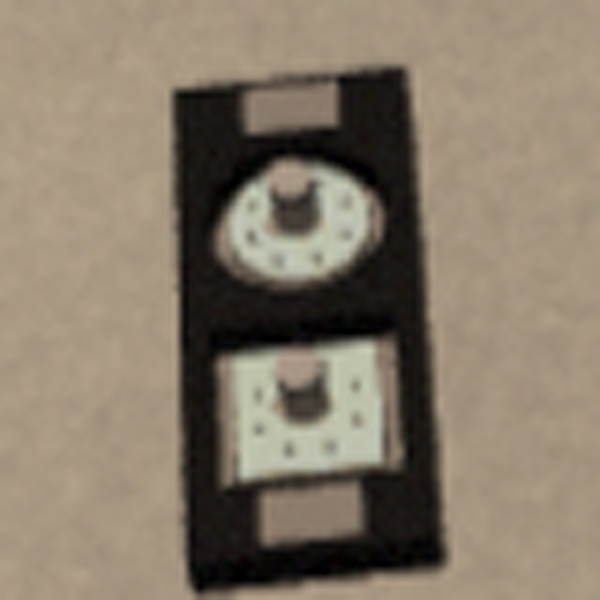

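Run:
```python
from fit import *
for n,q in(('top0',((347,80),(260,527))),('scene22',((311,513),(291,108)))):
    d=dict(np.load('pics/%s.npz'%n));o=(275,187) if 'top' in n else (146,151)
    P=[back(d,(o[0]+u/7.5-.43,o[1]+v/7.5-.43),22)[:2] for u,v in q]
    v=P[0]-P[1];print(n,np.round(P,1),np.degrees(np.arctan2(v[1],v[0])),np.linalg.norm(v),(P[0]+P[1])/2)
```

```text
top0 [[ 544.5 -195.1]
 [ 375.5 -159. ]] -12.074565209547796 172.8078399209022 [ 460.00278869 -177.06931523]
scene22 [[ 539.4 -196.6]
 [ 371.4 -160.8]] -12.01198390402843 171.7889925734559 [ 455.3723675  -178.71964672]
```

Pad and hole positions from both cameras agree with the target (456.8,-178.1), and the bridge is at -12.0° against the case's -12.05°. Lowering.

Emit:
{"op": "arm_command", "data": {"rows": [{"dx":0.005,"dy":0.0002,"dz":-0.0014,"wx":0,"wy":0.3,"wz":0,"gripper":1},{"dx":0.015,"dy":0.0002,"dz":-0.0014,"wx":0,"wy":0.3,"wz":0,"gripper":1},{"dx":0.028,"dy":0.0002,"dz":-0.0014,"wx":0,"wy":0.3,"wz":0,"gripper":1},{"dx":0.04,"dy":0.0002,"dz":-0.0014,"wx":0,"wy":0.3,"wz":0,"gripper":1},{"dx":0.048,"dy":0.0002,"dz":-0.0014,"wx":0,"wy":0.3,"wz":0,"gripper":1},{"dx":0.05,"dy":0.0002,"dz":-0.0014,"wx":0,"wy":0.3,"wz":0,"gripper":1},{"dx":0.05,"dy":0.0002,"dz":-0.0014,"wx":0,"wy":0.3,"wz":0,"gripper":1},{"dx":0.05,"dy":0.0002,"dz":-0.0014,"wx":0,"wy":0.3,"wz":0,"gripper":1}]}}

```text
clock: 36.95
position: [459.6, -177.8, 56.0]
ee_rot: [0.706, -0.073, -0.701, -0.073]
contact_force: [0.3, -0.8, -1.5]
gripper_width: 24.6
```

```bash
python3 go.py 456.8 -178.1 46 258;python3 shot.py s26 scene 457 -178 40 45;python3 shot.py t26 top 457 -178 40 45
```

```text
t 36.95 p [ 459.6 -177.8   56. ] jaw -101.9 tilt 0.4 w 24.6 F [ 0.3 -0.8 -1.5] j1,j6 [-2.2 80.3]
d [0.01   0.0009 0.0027]
jaw 258.0 w [ 0.1  -0.39  0.05] pred j6 99.3
jaw 438.0 w [-1.799e+02 -8.000e-02 -6.200e-01] pred j6 279.3
origin 140 142 scale 6.666666666666667 pt 301.16991150482175 302.62513916769103
origin 271 182 scale 6.666666666666667 pt 303.3048869017777 303.6555441185099
```

View pics/s26.png

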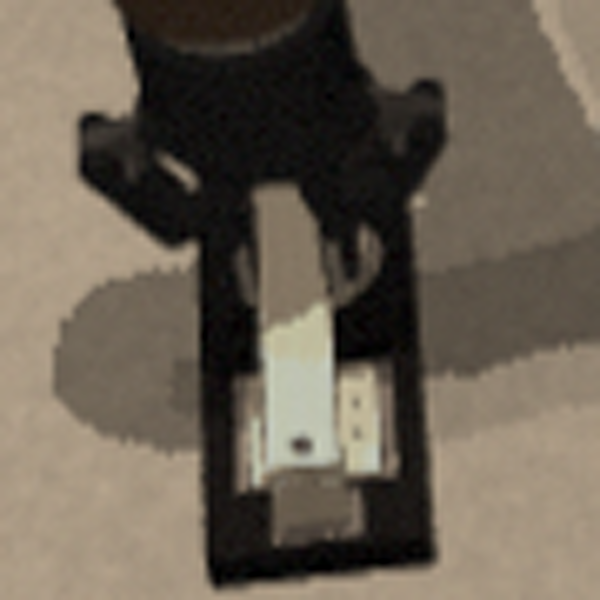

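View pics/t26.png

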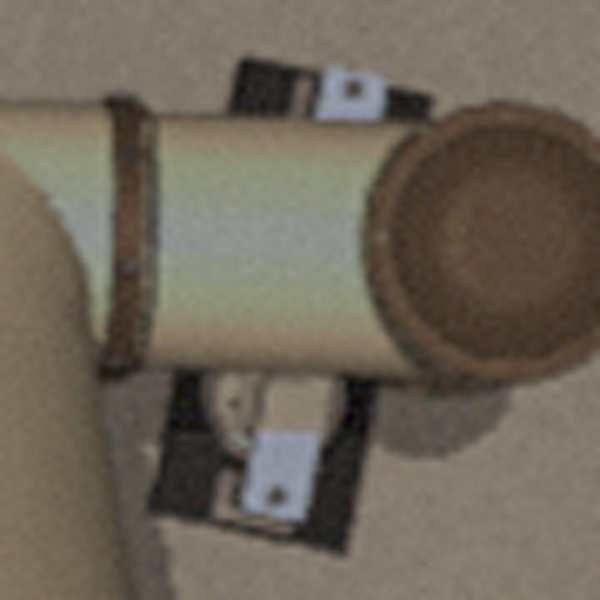

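Run:
```python
from fit import *
d=dict(np.load('pics/top0.npz'))
P=[back(d,(271+u/6.667-.42,182+v/6.667-.42),72.6)[:2] for u,v in((352,89),(277,496))]
v=P[0]-P[1];print(np.round(P,1),np.degrees(np.arctan2(v[1],v[0])),np.linalg.norm(v),(P[0]+P[1])/2)
s=dict(np.load('pics/scene0.npz'))
print(back(s,(140+301/6.667-.42,142+443/6.667-.42),72.6))
```

```text
[[ 545.  -193.1]
 [ 378.8 -159.2]] -11.540943238496473 169.56564418393347 [ 461.90432003 -176.1698219 ]
[ 539.13574839 -195.66407732   72.6       ]
```

Emit:
{"op": "arm_command", "data": {"rows": [{"dx":0,"dy":0.0009,"dz":0.0019,"wx":0,"wy":-0.35,"wz":0,"gripper":1},{"dx":0.001,"dy":0.0009,"dz":0.0019,"wx":0,"wy":-0.35,"wz":0,"gripper":1},{"dx":0.003,"dy":0.0009,"dz":0.0019,"wx":0,"wy":-0.35,"wz":0,"gripper":1},{"dx":0.005,"dy":0.0009,"dz":0.0019,"wx":0,"wy":-0.35,"wz":0,"gripper":1},{"dx":0.007,"dy":0.0009,"dz":0.0019,"wx":0,"wy":-0.35,"wz":0,"gripper":1},{"dx":0.007,"dy":0.0009,"dz":0.0019,"wx":0,"wy":-0.35,"wz":0,"gripper":1},{"dx":0.007,"dy":0.0009,"dz":0.0019,"wx":0,"wy":-0.35,"wz":0,"gripper":1},{"dx":0.007,"dy":0.0009,"dz":0.0019,"wx":0,"wy":-0.35,"wz":0,"gripper":1}]}}

```text
clock: 37.85
position: [457.6, -178.3, 49.2]
ee_rot: [0.704, -0.073, -0.703, -0.074]
contact_force: [0.0, 0.6, -0.4]
gripper_width: 24.6
```

```bash
python3 go.py 456.8 -178.1 46 258;python3 shot.py s27 scene 457 -178 40 45;python3 shot.py t27 top 457 -178 40 45
```

```text
t 37.85 p [ 457.6 -178.3   49.2] jaw -101.9 tilt 0.08 w 24.6 F [ 0.   0.6 -0.4] j1,j6 [-2.3 80.5]
d [ 0.0032 -0.      0.0008]
jaw 258.0 w [ 0.09 -0.06  0.06] pred j6 99.4
jaw 438.0 w [-1.7991e+02 -9.0000e-02 -1.0000e-01] pred j6 279.4
origin 140 142 scale 6.666666666666667 pt 301.16991150482175 302.62513916769103
origin 271 182 scale 6.666666666666667 pt 303.3048869017777 303.6555441185099
```

View pics/s27.png

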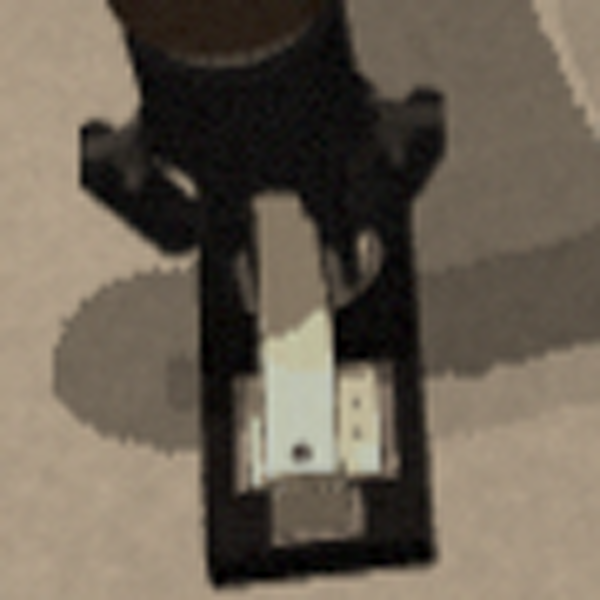

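View pics/t27.png

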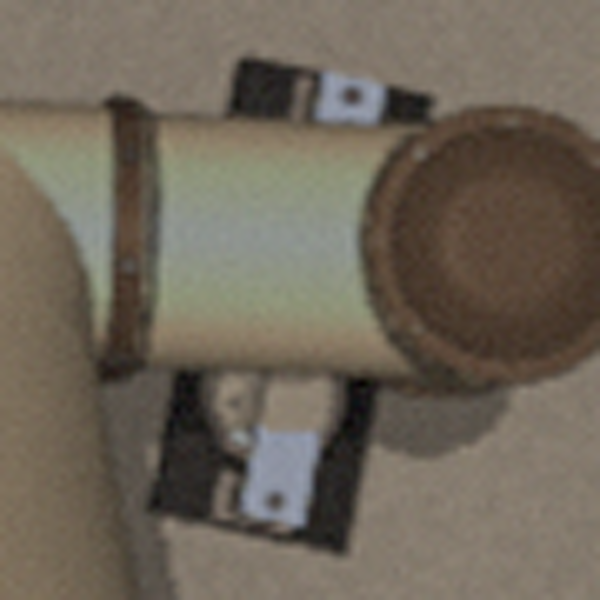

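```bash
cat > ov.py <<'E'
from fit import *
d=dict(np.load('pics/top0.npz'));s=dict(np.load('pics/scene0.npz'))
z=65.8
P=[back(d,(271+u/6.667-.42,182+v/6.667-.42),z)[:2] for u,v in((352,95),(274,500))]
v=P[0]-P[1];print(np.round(P,1),np.degrees(np.arctan2(v[1],v[0])),np.linalg.norm(v),(P[0]+P[1])/2)
print(back(s,(140+301/6.667-.42,142+452/6.667-.42),z))
for cam,dd,im,o,c in(('s',s,'s27',(140,142),(455.4,-178.7)),('t',d,'t27',(271,182),(460,-177.1))):
    I=cv2.imread('pics/%s.png'%im)
    a=np.radians(-12.05)-np.pi/2;R=np.array([[np.cos(a),-np.sin(a),0],[np.sin(a),np.cos(a),0],[0,0,1]])
    for B,col,zz in((box(26,186,28,40),(0,255,0),z-40),(box(26,16,0,28,0,85),(0,255,255),z-40),(box(26,16,0,28,0,-85),(0,255,255),z-40),(box(84,200,0,22),(255,0,0),0),(box(35,24,22,22,0,86),(255,0,255),0)):
        q=(proj(dd,B@R.T+[c[0],c[1],zz])-o+.42)*6.667
        cv2.polylines(I,[cv2.convexHull(q.astype(np.float32)).astype(int)],1,col,1)
    cv2.imwrite('pics/ov%s.png'%cam,I)
E
python3 ov.py
```

```text
[[ 543.3 -194.4]
 [ 377.1 -159. ]] -11.998718187754054 169.91470185563543 [ 460.19845771 -176.6895985 ]
[ 538.44503828 -196.40408972   65.8       ]
```

View pics/ovs.png

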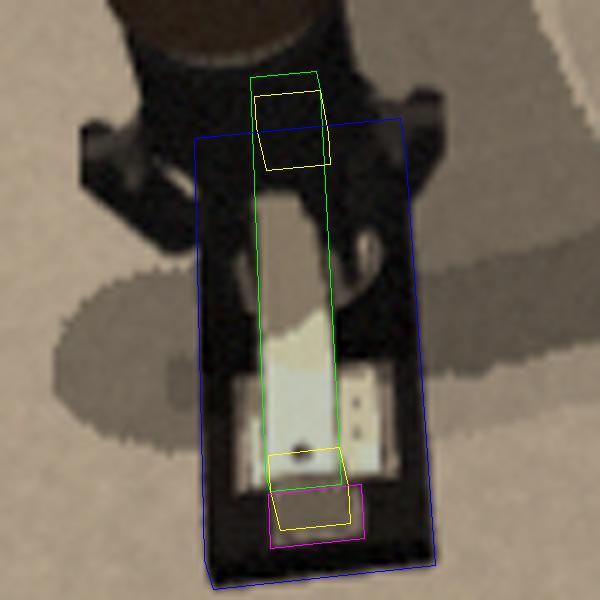

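View pics/ovt.png

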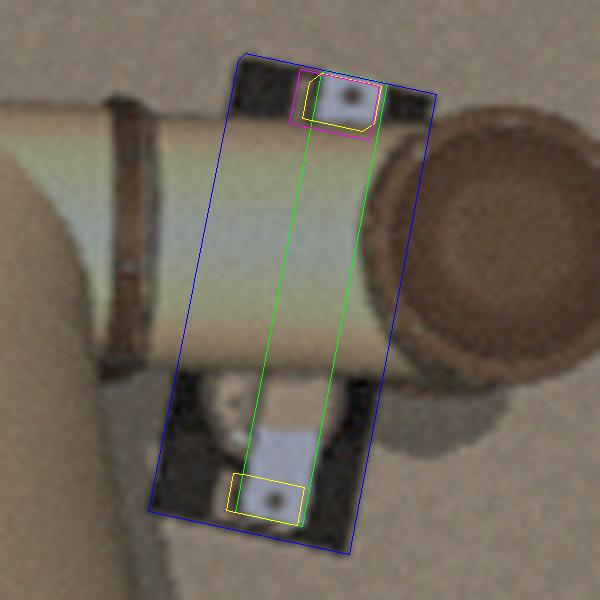

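The model outlines for the case and the centred bridge coincide with both pictures, to within about 0.5 mm at the holes. I'll set it down slowly.

Emit:
{"op": "arm_command", "data": {"rows": [{"dx":0.0005,"dy":0.0002,"dz":0.0003,"wx":0,"wy":0,"wz":0,"gripper":1},{"dx":0.001,"dy":0.0002,"dz":0.0003,"wx":0,"wy":0,"wz":0,"gripper":1},{"dx":0.0015,"dy":0.0002,"dz":0.0003,"wx":0,"wy":0,"wz":0,"gripper":1},{"dx":0.002,"dy":0.0002,"dz":0.0003,"wx":0,"wy":0,"wz":0,"gripper":1},{"dx":0.0025,"dy":0.0002,"dz":0.0003,"wx":0,"wy":0,"wz":0,"gripper":1},{"dx":0.003,"dy":0.0002,"dz":0.0003,"wx":0,"wy":0,"wz":0,"gripper":1},{"dx":0.003,"dy":0.0002,"dz":0.0003,"wx":0,"wy":0,"wz":0,"gripper":1},{"dx":0.003,"dy":0.0002,"dz":0.0003,"wx":0,"wy":0,"wz":0,"gripper":1}]}}

```text
clock: 38.75
position: [457.3, -178.4, 46.2]
ee_rot: [0.704, -0.073, -0.703, -0.074]
contact_force: [1.0, -0.8, -1.7]
gripper_width: 24.5
```

```bash
python3 go.py 456.8 -178.1 45.4 258
```

```text
t 38.75 p [ 457.3 -178.4   46.2] jaw -101.9 tilt 0.09 w 24.5 F [ 1.  -0.8 -1.7] j1,j6 [-2.3 80.5]
d [ 0.0008 -0.0002  0.0006]
jaw 258.0 w [ 0.09 -0.06  0.06] pred j6 99.4
jaw 438.0 w [-1.7991e+02 -9.0000e-02 -1.0000e-01] pred j6 279.4
```

Emit:
{"op": "arm_command", "data": {"rows": [{"dx":0.0004,"dy":0,"dz":0.0003,"wx":0,"wy":0,"wz":0,"gripper":1},{"dx":0.0008,"dy":0,"dz":0.0003,"wx":0,"wy":0,"wz":0,"gripper":1},{"dx":0.001,"dy":0,"dz":0.0003,"wx":0,"wy":0,"wz":0,"gripper":1},{"dx":0.001,"dy":0,"dz":0.0003,"wx":0,"wy":0,"wz":0,"gripper":1},{"dx":0.001,"dy":0,"dz":0.0003,"wx":0,"wy":0,"wz":0,"gripper":1},{"dx":0.001,"dy":0,"dz":0.0003,"wx":0,"wy":0,"wz":0,"gripper":1},{"dx":0.001,"dy":0,"dz":0.0003,"wx":0,"wy":0,"wz":0,"gripper":1},{"dx":0.001,"dy":0,"dz":0.0003,"wx":0,"wy":0,"wz":0,"gripper":1}]}}

```text
clock: 39.55
position: [457.0, -178.4, 45.4]
ee_rot: [0.704, -0.073, -0.703, -0.074]
contact_force: [-1.9, 0.2, 4.1]
gripper_width: 24.6
```

```bash
python3 go.py 456.8 -178.1 45.4 258
```

```text
t 39.55 p [ 457.  -178.4   45.4] jaw -101.9 tilt 0.09 w 24.6 F [-1.9  0.2  4.1] j1,j6 [-2.3 80.5]
d [ 0.     -0.0002  0.0003]
jaw 258.0 w [ 0.1  -0.07  0.05] pred j6 99.4
jaw 438.0 w [-1.799e+02 -8.000e-02 -1.100e-01] pred j6 279.4
```

The upward force is 4 N, so the feet are on the pads. Opening a little, then rising straight up.

Emit:
{"op": "arm_command", "data": {"rows": [{"dx":0,"dy":0,"dz":0,"wx":0,"wy":0,"wz":0,"gripper":0.36},{"dx":0,"dy":0,"dz":0,"wx":0,"wy":0,"wz":0,"gripper":0.3},{"dx":0,"dy":0,"dz":0,"wx":0,"wy":0,"wz":0,"gripper":0.2},{"dx":0,"dy":0,"dz":0,"wx":0,"wy":0,"wz":0,"gripper":0.05},{"dx":0,"dy":0,"dz":0,"wx":0,"wy":0,"wz":0,"gripper":-0.05},{"dx":0,"dy":0,"dz":0,"wx":0,"wy":0,"wz":0,"gripper":-0.05},{"dx":-0.01,"dy":0,"dz":0,"wx":0,"wy":0,"wz":0,"gripper":-0.05},{"dx":-0.03,"dy":0,"dz":0,"wx":0,"wy":0,"wz":0,"gripper":-0.05}]}}

```text
clock: 40.35
position: [455.9, -178.3, 75.0]
ee_rot: [-0.703, 0.073, 0.704, 0.074]
contact_force: [0.5, 0.5, 0.1]
gripper_width: 44.7
```

Emit:
{"op": "arm_command", "data": {"rows": [{"dx":-0.04,"dy":0,"dz":0,"wx":0,"wy":0,"wz":0,"gripper":-0.05},{"dx":-0.08,"dy":0,"dz":0,"wx":0,"wy":0,"wz":0,"gripper":-0.05},{"dx":-0.1,"dy":-0.04,"dz":0,"wx":0,"wy":0,"wz":0,"gripper":-0.05},{"dx":-0.1,"dy":-0.08,"dz":0,"wx":0,"wy":0,"wz":0,"gripper":-0.05},{"dx":-0.1,"dy":-0.12,"dz":0,"wx":0,"wy":0,"wz":0,"gripper":-0.05},{"dx":-0.1,"dy":-0.16,"dz":0,"wx":0,"wy":0,"wz":0,"gripper":-0.05},{"dx":-0.1,"dy":-0.2,"dz":0,"wx":0,"wy":0,"wz":0,"gripper":-0.05},{"dx":-0.1,"dy":-0.24,"dz":0,"wx":0,"wy":0,"wz":0,"gripper":-0.05}]}}

```text
clock: 41.15
position: [505.7, 58.0, 176.2]
ee_rot: [-0.703, 0.073, 0.704, 0.074]
contact_force: [0.4, -1.2, 0.5]
gripper_width: 44.8
```

Emit:
{"op": "arm_command", "data": {"rows": [{"dx":0,"dy":-0.04,"dz":0,"wx":0,"wy":0,"wz":0,"gripper":-0.05},{"dx":0,"dy":-0.08,"dz":0,"wx":0,"wy":0,"wz":0,"gripper":-0.05},{"dx":0,"dy":-0.12,"dz":0,"wx":0,"wy":0,"wz":0,"gripper":-0.05},{"dx":0,"dy":-0.15,"dz":0,"wx":0,"wy":0,"wz":0,"gripper":-0.05},{"dx":0,"dy":-0.15,"dz":0,"wx":0,"wy":0,"wz":0,"gripper":-0.05},{"dx":0,"dy":-0.15,"dz":0,"wx":0,"wy":0,"wz":0,"gripper":-0.05},{"dx":0,"dy":-0.15,"dz":0,"wx":0,"wy":0,"wz":0,"gripper":-0.05},{"dx":0,"dy":-0.15,"dz":0,"wx":0,"wy":0,"wz":0,"gripper":-0.05}]}}

```text
clock: 41.95
position: [536.4, 203.7, 176.8]
ee_rot: [-0.703, 0.073, 0.704, 0.074]
contact_force: [0.5, -0.3, -0.3]
gripper_width: 44.9
```

```bash
python3 shot.py s28 scene 457 -178 40 45;python3 shot.py t28 top 457 -178 40 45; python3 shot.py full28 scene; sed -i "s/'s27'/'s28'/;s/'t27'/'t28'/;s/^z=.*/z=62/" ov.py; python3 ov.py >/dev/null
python3 - <<'E'
import cv2,numpy as np
f=lambda n:cv2.imread('pics/%s.png'%n)
cv2.imwrite('pics/c28.png',cv2.resize(np.vstack([np.hstack([f('s28'),f('t28')]),np.hstack([f('ovs'),f('ovt')])]),(600,600)))
E
```

```text
origin 140 142 scale 6.666666666666667 pt 301.16991150482175 302.62513916769103
origin 271 182 scale 6.666666666666667 pt 303.3048869017777 303.6555441185099
```

View pics/c28.png

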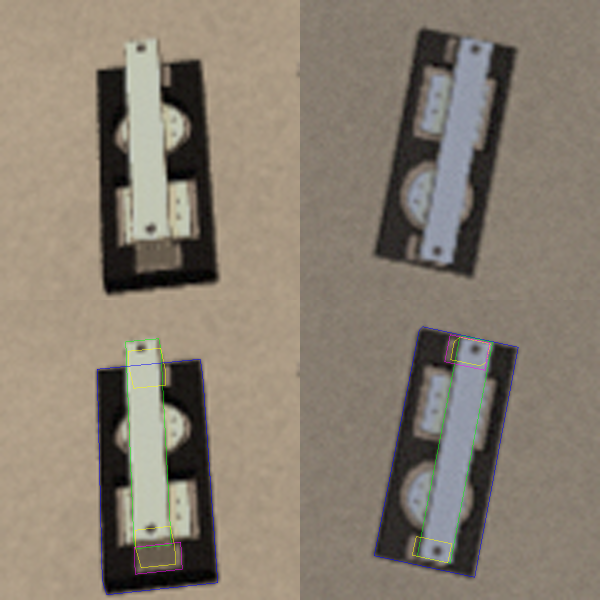

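View pics/t28.png

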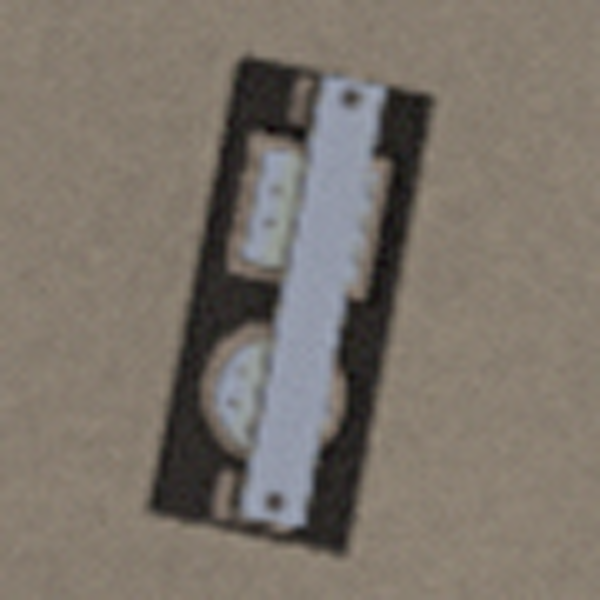

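View pics/full28.png

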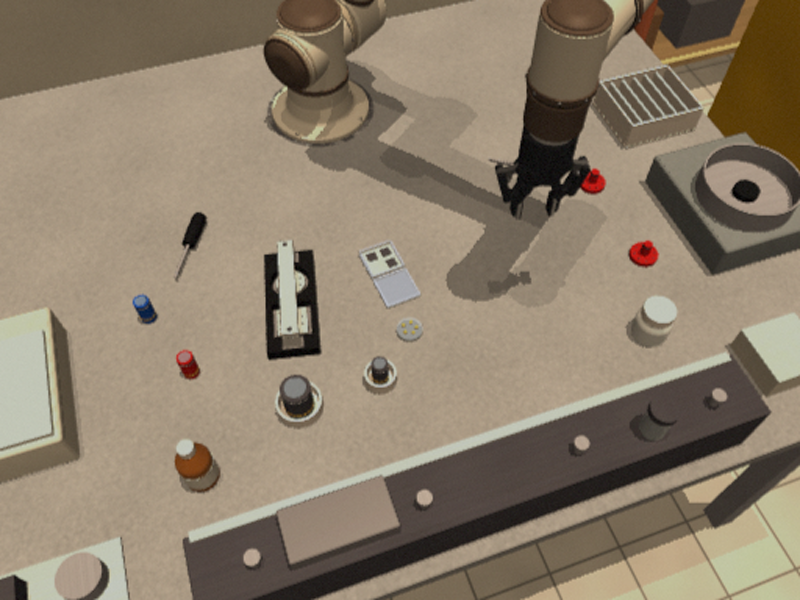

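Everything is in place. One numeric check of the bridge holes at z = 62 before handing in.

```bash
python3 - <<'E'
from fit import *
for n,o,q in(('top0',(271,182),((351,96),(274,500))),('scene0',(140,142),((302,458),(281,96)))):
    d=dict(np.load('pics/%s.npz'%n))
    P=[back(d,(o[0]+u/6.667-.42,o[1]+v/6.667-.42),62)[:2] for u,v in q]
    v=P[0]-P[1];print(n,np.round(P,1),np.degrees(np.arctan2(v[1],v[0])),np.linalg.norm(v),(P[0]+P[1])/2)
E
python3 look.py narrow_lens,wide_lens,sample_box | grep -v "rgb \[1"
```

```text
top0 [[ 543.3 -194.6]
 [ 377.  -159.6]] -11.887585198219739 169.96083527741754 [ 460.17923496 -177.12983255]
scene0 [[ 538.6 -196.6]
 [ 371.6 -162.7]] -11.483798776169383 170.39811203560168 [ 455.11012615 -179.61829412]
top wide_lens 0.59 [318 153 338 173] rgb [78 75 76] pose [ 646.8  -214.49] iou 0.94
scene narrow_lens 0.76 [ 88 191  98 203] rgb [51 64 89] pose [ 400.78 -409.69] iou 0.8
scene narrow_lens 0.49 [237 228 252 245] rgb [83 76 68] pose [637.34 -81.19] iou 0.89
scene wide_lens 0.97 [179 235 201 266] rgb [84 78 71] pose [ 640.58 -214.4 ] iou 0.93
```

Bridge centre against case centre is within 0.2 mm in the top camera and 1 mm in the scene camera. The angle matches to about 0.2 to 0.5°. Handing in.

```bash
python3 -c "
from bench import arm
print(arm.job_done())"
```

```text
the job is handed in; nothing more can be done
None
```

The job is done and handed in at about 42 s of the 136 s allowed. Both lens barrels stand in their cups, both chucks lie flat in their bays, and the bridge, placed last, stands on the grey pads.

**Lenses and chucks:** the last pictures show both lenses upright inside their cups and both chucks flat in the case. The red and blue look-alikes and the sample box looked unmoved by eye. I did not measure the sample box again at the end.

**Bridge:** its centre is within 0.2 mm of the case centre in the top camera and about 1 mm in the scene camera. It is straight to 0.2° and 0.5° respectively.

**Disagreements:**
- The two cameras differ by 2 to 6 mm in x on most things, so I used averages and compared within one camera for the bridge.
- The networks sometimes mixed up classes, and the top camera did not find the narrow lens once it was in its cup. The scene camera did.
- My first move call was refused because the rows lacked some keys; nothing moved.

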